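# Index and pin the feedthrough bushing

## Robot

A 6-joint arm with a two-finger parallel gripper is mounted at the origin on the work surface. World frame = base frame: x ahead of the robot, y to its left, z up, the work surface at z = 0. Lengths are in mm, angles in rad, forces in N, time in s.
With the tool pointing down it reaches from about 400 to 825 mm from the base axis. Payload 7 kg.
Tool frame: the origin (TCP) lies at the very end of the fingers, on their centre line; the grasp point (between the pads) lies 19 mm behind it; z points along the fingers, y is the direction in which the jaws open and shut (so a half turn about z gives the same grasp; the last joint's range is limited). The gripper opens to 88 mm and grips with 3 to 60 N. Pads are 19 mm wide; open, the fingers measure 130 mm over their backs; the gripper's body (78 mm by 193 mm) begins 47 mm behind the grasp point.
Start: joints at [-0.891, 0.359, 0.012, 0, -1.224, -0.288], TCP at [257.723, -623.838, 200.761] pointing down, gripper open.
Joint ranges: [-3.07, 3.07], [-1.43, 2.12], [-1.02, 1.25], [-3.03, 1.67], [-3.05, -0], [-3.03, 3.03]. Speed limits (rad/s): [2.39, 2.39, 3.01, 3.14, 3.14, 3.14].

## Interface

Orientations are given as a unit quaternion [x, y, z, w].
In Python, from plant import bot gives the robot as it stands. Calls block until the motion is done:
- bot.move_ptp(position, orientation): joint-space move of the TCP to a pose.
- bot.line_to(position, velocity=150, ori=None): straight line of the TCP; ori=None keeps the orientation; velocity is the mean speed in mm/s.
- bot.move_joints(angles): joint-space move.
- bot.move_gripper(opening, force=None): finger opening in mm; force is the grip in N (None keeps the last); returns when the fingers have stopped.
- bot.pause(seconds).
- bot.solve_ik(position, orientation): joint angles nearest the present ones, or None.
- bot.read_state(): the state.
- bot.camera(name): name is "scene" or "top" or "wrist"; returns the picture (400x640x3 uint8, red, green, blue); there is no depth.
- bot.get_calibration(name): a dict with "fx", "fy", "cx", "cy" (pixels), "view" (4x4, takes a point from world to camera coordinates); the wrist camera has in their place "T_tool_cam" (4x4, takes a point from camera to tool coordinates, whose origin is the TCP and whose axes are the flange's). Camera axes: x right, y up, looking along -z (the intrinsics and any distortion apply to the point x, -y, -z); pixel columns grow to the right and rows downward; lengths in mm; the calibration is good to about 2 mm. A picture is of the moment at which its call begins: read the wrist's pose just before it. get_calibration takes no time and is no camera call.
A pose or a line that the arm cannot do raises bot.Unreachable and nothing moves.
- bot.close_job(): hands the job in, once; it reports no verdict.
The state is a dict: "t": time; "joint_pos": joint angles; "qvel": joint speeds; "tau": joint torques, N m; "tcp_pos": TCP position; "eef_rot": TCP orientation; "contact_force": force on the tool from outside, world axes, zero at the start; "moment": the same for the moment, N m; "width": finger opening in mm.
Only numpy, scipy, OpenCV 4.12 (cv2) and the standard library are available. Lean on these libraries where they do the work, as an engineer would, in place of code of your own. Each camera call takes 0.05 s, during which the arm holds its last target.

## Task

Lock the big white feedthrough bushing in its fixture with the brass-headed index pin: take the pin from its wooden stand, put it in the hole of the blue guide, and spin the bushing by its stem until the hole in its flange comes under the guide, so that the pin goes through. Press the pin fully home past its spring catch, head flat on the guide, and let go; be gentle, the ceramic chips if the pin is forced against it, and leave the other things on the shelf where they are.

Things in the scene. Friction and masses are not known exactly. Their poses are not given: they have to be found in the camera images.
- fixture: Fixed bushing fixture, aluminium plate 130 (x) x 156 (y) x 20 mm. Origin: its underside, on the bushing's upright spin axis; z up, +y points from that axis to the blue pin guide. The white bushing on it turns either way about z (drag 0.05 N m) and cannot lift out. Its angle is NOT measured.
- stem_top (a point): Centre of the top of the bushing's stem, on the spin axis, 122 mm above the fixture's origin; fixed to the fixture, does not show the bushing's angle. The stem is round, 30 mm in diameter over its top 50 mm: grip it there, above the pin's head; below it the ribbed neck is up to 52 mm wide. Grip lightly: turned on hard against the pin, it chips.
- bushing: The white ceramic bushing. This pose is that of its seat, the fixture's own: it does NOT turn. Round flange, radius 62 mm, 8 mm thick, top 28 mm above the fixture's origin, with one hole 12.4 mm wide at 52 mm radius, a black line towards it. The hole starts 25 to 80 degrees clockwise (from above) of the guide: turn anticlockwise. It chips if the pin bears on it with over 20 N.
- guide: Blue guide block on the fixture, 34 mm wide, 14 mm thick. Origin: centre of the upper mouth of its upright hole, in its top face, 52 mm from the spin axis, 46 mm above the fixture's origin. Hole 10.9 mm wide, chamfered 3 mm. Below, in the plate, a spring ball catch takes a push of about 7 to 17 N on the pin's head; more than 25 N between pin and guide is too hard.
- pin: Index pin, 60 g: steel shank 10 mm thick, 40 mm long with a 6 mm conical nose, then a brass head 18 mm wide, 20 mm tall. Origin at the nose tip, z towards the head. Tip below the guide's mouth: 18 mm when on the flange, about 30 mm when through it and on the catch (it sinks there by its weight when the hole comes and blocks the bushing), 40 mm when home, shoulder on the guide.
- pin_stand: Fixed pale wooden block 50 x 50 x 34 mm, origin at its underside centre. The pin stands upright in a 12.5 mm hole, 26 mm deep, in the middle of its top, tip on the bottom.
- tube: Bystander: smoked glass rectifier tube, upright, 42 mm across, 94 mm tall; origin at its underside. Not to be moved.
- crystal: Bystander: brass frequency crystal can, 26 x 36 x 26 mm; origin at its underside. Not to be moved.
- knob_puller: Bystander: steel knob puller lying flat, about 130 x 86 mm, 16 mm high; origin at its underside. Not to be moved.
- spare_bushing: Bystander: small spare white ceramic bushing, 48 mm across, 55 mm tall; origin at its underside. Not to be moved.
- dial_knob: Bystander: black dial knob, 44 mm across, 24 mm high; origin at its underside. Not to be moved.
- screwdriver: Bystander: screwdriver lying flat, 170 mm long; origin at its underside, x along it. Not to be moved.
- screw_cup: Bystander: small blue ceramic bowl, 64 mm across, 30 mm high; origin at its underside. Not to be moved.

How it is judged:
By the outcome, as a careful person would: the job done as asked, in the order asked, and still so for the second after the job is handed in, with the robot touching nothing.
It also fails if it takes over 72 s, if anything falls off the work surface, if the arm or the gripper's body presses on something with over 40 N, if the wrist force passes 120 N, or if a joint passes its speed limit or range.

## Working session

There is one attempt and no reset: what is moved stays moved. The work goes in short steps, each a Python script; the robot and the scene stay as the last script left them, time stands still between calls to the robot, and variables do not carry over. Pictures are saved under pics/ and viewed, and the job is handed in when it is done.

```bash
ls; mkdir -p pics; python3 - <<'E'
from plant import bot
import cv2,json
for n in("scene","top","wrist"):
    im=bot.camera(n); cv2.imwrite(f"pics/{n}0.png",im[:,:,::-1]); 
    c=bot.get_calibration(n); print(n,c)
s=bot.read_state(); print(s)
E
```

```text
pics
scene {'fx': 440.7553905047653, 'fy': 440.7553905047653, 'cx': 324.41027783952643, 'cy': 195.36158507818047, 'view': array([[-4.76533631e-01,  8.78913434e-01, -2.06609258e-02,
         3.05544203e+02],
       [-5.39696626e-01, -2.73902218e-01,  7.96055982e-01,
         2.49360270e+02],
       [ 6.94005224e-01,  3.90498080e-01,  6.04870234e-01,
        -1.66164291e+03],
       [ 0.00000000e+00,  0.00000000e+00,  0.00000000e+00,
         1.00000000e+00]])}
top {'fx': 450.98279172466175, 'fy': 450.98279172466175, 'cx': 324.27280966380914, 'cy': 203.38622863355363, 'view': array([[-2.58923427e-03, -9.99956939e-01,  8.91155316e-03,
        -1.63938948e+01],
       [ 9.84402162e-01, -9.81079067e-04,  1.75930162e-01,
        -6.01952417e+02],
       [-1.75913843e-01,  9.22807659e-03,  9.84362313e-01,
        -1.26878967e+03],
       [ 0.00000000e+00,  0.00000000e+00,  0.00000000e+00,
         1.00000000e+00]])}
wrist {'fx': 342.98881010526566, 'fy': 342.98881010526566, 'cx': 315.46483997155207, 'cy': 200.43262678658033, 'T_tool_cam': array([[ 1.95142243e-04,  9.68305023e-01,  2.4977058
[... 262 characters left out ...]
         1.00000000e+00]])}
{'t': 0.15, 'joint_pos': array([-8.90904889e-01,  3.59207898e-01,  1.12843405e-02, -2.51254991e-04,
       -1.22417152e+00, -2.88095190e-01]), 'qvel': array([-0.00068316, -0.00316029,  0.00128193,  0.00020483,  0.00073909,
       -0.001078  ]), 'tau': array([-1.95303648e-03, -5.83277464e+01,  2.93289059e+01,  7.00113818e+00,
        8.77038430e-03, -1.13588737e-04]), 'tcp_pos': array([ 257.54849004, -623.47615058,  200.05446475]), 'eef_rot': array([-1.94605579e-01,  9.80881355e-01,  6.29755529e-04, -1.97604345e-04]), 'contact_force': array([ 0.55005981,  1.36871023, -0.013996  ]), 'moment': array([ 0.04134975,  0.03945709, -0.02806522]), 'width': 87.9777576570238}
```

View pics/scene0.png

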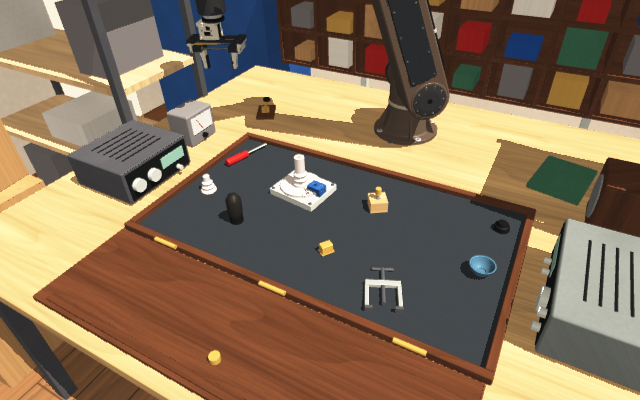

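View pics/top0.png

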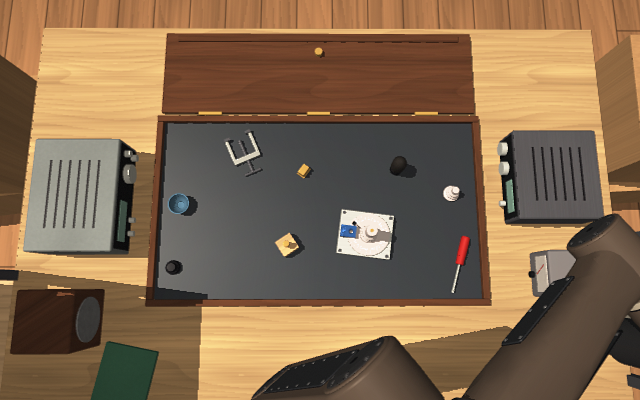

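View pics/wrist0.png

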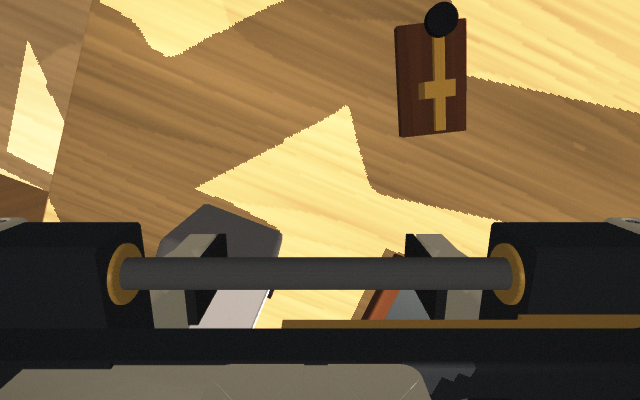

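The top view shows the fixture near (366,234), with the guide to its left at (349,231) and the stand at (288,244). The scene view shows the same objects. I'll enlarge the crops to measure them.

```bash
cat > h.py <<'E'
from plant import bot
import numpy as np, cv2
from scipy.spatial.transform import Rotation as R
def cam(name,T=None):
    c=bot.get_calibration(name)
    if name=="wrist":
        V=np.linalg.inv(T@c["T_tool_cam"])
    else: V=c["view"]
    return c,V
def tool(s):
    T=np.eye(4);T[:3,:3]=R.from_quat(s["eef_rot"]).as_matrix();T[:3,3]=s["tcp_pos"];return T
def proj(p,c,V):
    p=np.atleast_2d(p);q=p@V[:3,:3].T+V[:3,3];return np.c_[c["cx"]+c["fx"]*q[:,0]/-q[:,2],c["cy"]-c["fy"]*q[:,1]/-q[:,2]]
def ray(px,c,V,z):
    px=np.atleast_2d(px).astype(float);d=np.c_[(px[:,0]-c["cx"])/c["fx"],-(px[:,1]-c["cy"])/c["fy"],-np.ones(len(px))]
    d=d@V[:3,:3];o=-V[:3,:3].T@V[:3,3];return o+d*((z-o[2])/d[:,2])[:,None]
def crop(src,dst,x0,y0,w,h,k):
    im=cv2.imread(src)[y0:y0+h,x0:x0+w];cv2.imwrite(dst,cv2.resize(im,None,fx=k,fy=k,interpolation=cv2.INTER_CUBIC))
E
python3 - <<'E'
from h import *
crop("pics/top0.png","pics/top0c.png",265,195,140,75,5.7)
crop("pics/scene0.png","pics/scene0c.png",260,145,140,75,5.7)
c,V=cam("top")
for n,p,z in(("stem",(372,231),122),("guide",(349,231),46),("stand",(288,244),34)): print(n,ray(p,c,V,z))
E
```

```text
stem [[ 512.39843642 -147.88928185  122.        ]]
guide [[521.32175516 -89.4956839   46.        ]]
stand [[484.76502562  88.80832436  34.        ]]
```

View pics/top0c.png

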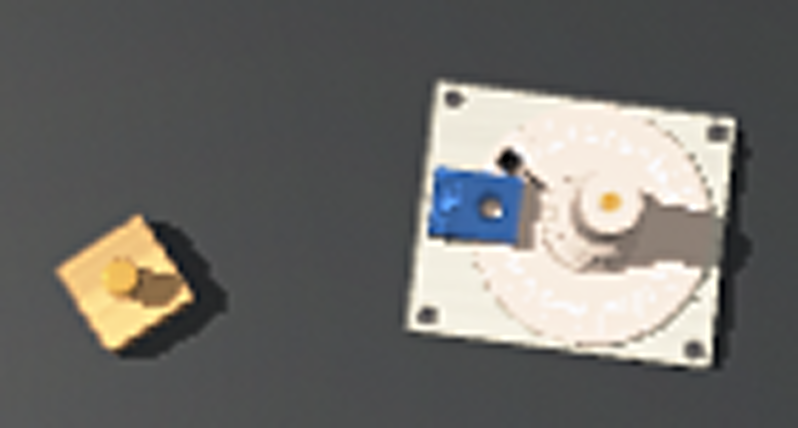

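View pics/scene0c.png

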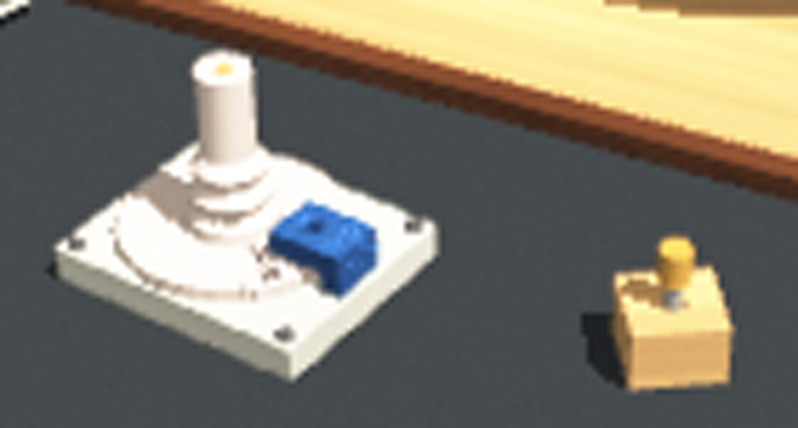

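```bash
cat >> h.py <<'E'
def down(ax):  # tool z down, tool x along world angle ax
    x=np.array([np.cos(ax),np.sin(ax),0]);z=np.array([0,0,-1.]);return R.from_matrix(np.c_[x,np.cross(z,x),z]).as_quat()
E
python3 - <<'E'
from h import *
c,V=cam("top")
def P(u,v,z): return ray(((u+.5)/5.7+265-.5,(v+.5)/5.7+195-.5),c,V,z)[0]
st=P(609,203,122);g=P(491,207,46);ho=P(508,160,28);pin=P(121,276,68)
cor=[P(437,82,20),P(736,118,20),P(712,367,20),P(407,328,20)]
print(st,g,ho,pin);print("len",np.linalg.norm((g-st)[:2]),np.linalg.norm((ho-st)[:2]))
for a in(g,ho): print(np.degrees(np.arctan2(*(a-st)[1::-1])))
print(cor,np.mean(cor,0)); e=cor[0]-cor[1]+cor[3]-cor[2];print("yaw of y",np.degrees(np.arctan2(e[1],e[0])),np.linalg.norm(e)/2)
cs,Vs=cam("scene")
for n,p in(("st",st),("g",g),("pin",pin)): print(n,(proj(p,cs,Vs)-[260,145])*5.7)
for a in (0,90,180,-90): 
  for p in (pin,g): print(a,bot.solve_ik(p+[0,0,150],down(np.radians(a))))
E
```

```text
[ 514.60728655 -146.36611699  122.        ] [521.59687398 -94.54498146  46.        ] [ 548.27150272 -104.94796656   28.        ] [484.63150187  92.64481856  68.        ]
len 52.29038554165178 53.373613661769824
82.31835616092575
50.896169220726684
[array([590.810474  , -68.72020758,  20.        ]), array([ 571.4485164 , -225.82780019,   20.        ]), array([ 441.34185137, -209.53813707,   20.        ]), array([461.74190504, -51.99344256,  20.        ])] [ 516.3356867  -139.01989685   20.        ]
yaw of y 82.79781635237543 158.57733076181623
st [[228.93305432  74.74631759]]
g [[315.19061489 228.76035916]]
pin [[678.40512692 253.71962766]]
0 [ 0.58813449  0.04410543 -0.34990594  0.         -1.17678496  0.98266183]
0 [ 0.19090683  0.12339174 -0.31308134  0.         -1.13432324  1.37988949]
90 [ 0.58813449  0.04410543 -0.34990594  0.         -1.17678496  2.55345816]
90 [ 0.19090683  0.12339174 -0.31308134  0.         -1.13432324  2.95068582]
180 [ 0.58813449  0.04410543 -0.34990594  0.         -1.17678496 -2.15893082]
180 [ 0.19090683  0.12339174 -0.31308134  0.         -1.13432324 -1.76170316]
-90 [ 0.58813449  0.04410543 -0.34990594  0.         -1.17678496 -0.58813449]
-90 [ 0.19090683  0.12339174 -0.31308134  0.         -1.13432324 -0.19090683]
```

Top-view estimates: the stem-to-guide distance comes out at 52.3 mm (should be 52). The fixture's y axis points at about 82.6°, and the hole is about 31° clockwise of the guide. The pin is at about (485,93). Next come wrist close-ups, both with the same tool orientation so that calibration bias cancels.

```bash
cat > look.py <<'E'
from h import *
import sys
def look(name,obj,ax,h=140,off=40):
    x=np.array([np.cos(ax),np.sin(ax),0]); p=np.array(obj)-off*x+[0,0,h]
    bot.move_ptp(p,down(ax)); bot.pause(0.2); s=bot.read_state()
    im=bot.camera("wrist"); cv2.imwrite(f"pics/{name}.png",im[:,:,::-1]); np.save(f"pics/{name}_T.npy",tool(s))
    c,V=cam("wrist",tool(s)); print(name,s["t"],s["tcp_pos"],p,"pred px",proj(obj,c,V))
E
python3 - <<'E'
from look import *
ax=np.radians(82.6-180)
look("wg",(521.6,-94.5,46),ax); look("wp",(484.6,92.6,68),ax)
E
```

```text
wg 2.6 [526.73568627 -55.39343823 185.93937767] [526.75182386 -54.8331535  186.        ] pred px [[314.76394857 141.71605067]]
wp 3.6417 [489.9171129  131.37291634 207.79624834] [489.75182386 132.2668465  208.        ] pred px [[314.9604669 142.0979779]]
```

View pics/wg.png

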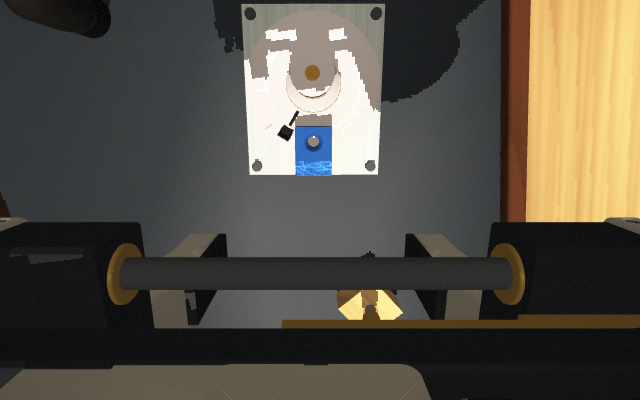

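View pics/wp.png

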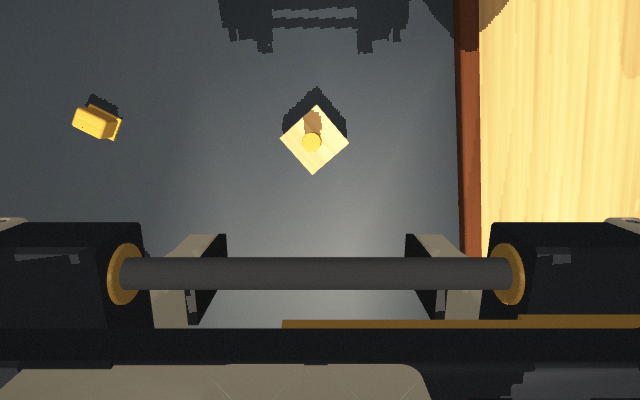

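The wrist views agree with the predictions: guide hole at about (314,142), pin head at about (312,142). I'll refine both to sub-pixel.

```bash
python3 - <<'E'
from h import *
crop("pics/wg.png","pics/wgc.png",235,0,160,185,4)
crop("pics/wp.png","pics/wpc.png",275,95,80,85,7)
def blob(f,lo,hi,x0,y0,w,h):
    im=cv2.cvtColor(cv2.imread(f),cv2.COLOR_BGR2HSV)[y0:y0+h,x0:x0+w]
    m=cv2.inRange(im,lo,hi); n,l,s,ce=cv2.connectedComponentsWithStats(m); 
    for i in range(1,n):
        if s[i,4]>30: print(s[i],ce[i]+[x0,y0])
blob("pics/wp.png",(15,150,100),(30,255,255),295,120,35,40)
blob("pics/wg.png",(100,150,60),(125,255,255),285,110,60,75)
im=cv2.cvtColor(cv2.imread("pics/wg.png"),cv2.COLOR_BGR2GRAY)
E
```

```text
[  7  12  20  19 269] [311.12267658 140.34200743]
[  10   17   37   49 1651] [313.02725621 151.36099334]
```

View pics/wgc.png

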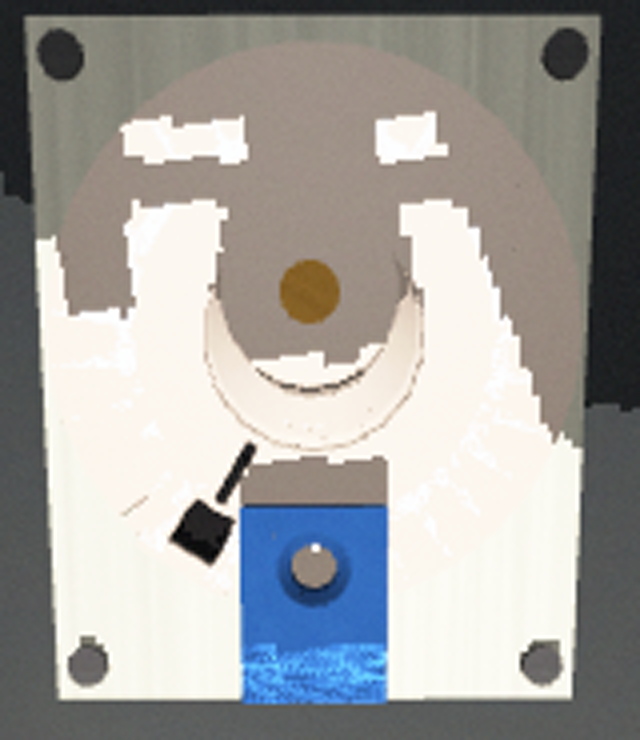

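View pics/wpc.png

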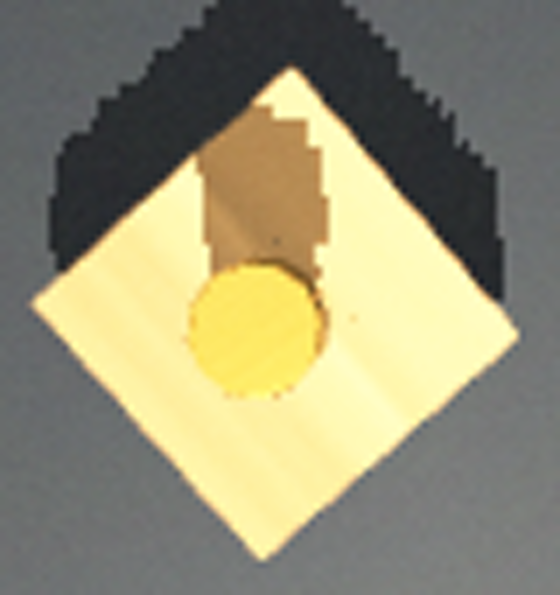

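```bash
cat > m.py <<'E'
from h import *
def M(f,u,v,x0,y0,k,z):
    c,V=cam("wrist",np.load(f"pics/{f}_T.npy")); return ray(((u+.5)/k+x0-.5,(v+.5)/k+y0-.5),c,V,z)[0]
E
python3 - <<'E'
from m import *
g=M("wg",314.5,569,235,0,4,46);st=M("wg",310,292,235,0,4,122);ho=M("wg",203,532,235,0,4,28)
bl,br,tl,tr=[M("wg",u,v,235,0,4,20) for u,v in((60,698),(572,698),(25,15),(601,15))]
print("g",g,"st",st,"d",np.linalg.norm((g-st)[:2]))
a=lambda d:np.degrees(np.arctan2(d[1],d[0]))
print("yaw g-st",a(g-st),"edges",a(bl-tl),a(br-tr),a(bl-br)-0,"hole ang",a(ho-st),np.linalg.norm((ho-st)[:2]))
p=M("wp",256.5,329,275,95,7,68);cs=[M("wp",u,v,275,95,7,34) for u,v in((292,65),(518,335),(263,562),(33,302))]
print("pin",p,"stand",np.mean(cs,0)); print([np.linalg.norm(cs[i]-cs[i-1]) for i in range(4)])
print(np.linalg.norm(bl-br),np.linalg.norm(bl-tl))
E
```

```text
g [523.02180282 -94.53828477  46.        ] st [ 516.38357963 -147.15057047  122.        ] d 53.02941272077401
yaw g-st 82.80884791360747 edges 82.7018202997618 82.74016877267655 -7.4553619341023065 hole ang 51.74137426215413 53.049803027574164
pin [488.00603682  91.66236364  68.        ] stand [485.64690012  93.35480655  34.        ]
[np.float64(50.736489579549456), np.float64(50.838476198953366), np.float64(50.724662551187784), np.float64(51.35790184525659)]
132.30865520832043 158.7375527257642
```

The pin leans about 3° in its oversize hole. Now I'll grasp it by the head, lift, and check with the wrist camera.

```bash
python3 - <<'E'
from h import *
ax=np.radians(82.75-180);q=down(ax);P=np.array([487.6,91.9,0])
f0=None
bot.move_ptp(P+[0,0,110],q);bot.pause(.2);s=bot.read_state();e=s["tcp_pos"]-(P+[0,0,110]);print(s["t"],e,s["contact_force"])
bot.line_to(P-e*[1,1,0]+[0,0,46],80);bot.pause(.2);s=bot.read_state();print(s["tcp_pos"],s["contact_force"],s["moment"])
bot.move_gripper(10,12);bot.pause(.2);s=bot.read_state();print(s["width"],s["tcp_pos"],s["contact_force"],s["moment"])
bot.line_to(P-e*[1,1,0]+[0,0,126],100);bot.pause(.3);s=bot.read_state();print(s["t"],s["width"],s["tcp_pos"],s["contact_force"])
im=bot.camera("wrist");cv2.imwrite("pics/grip.png",im[:,:,::-1]);np.save("pics/grip_T.npy",tool(s))
im=bot.camera("scene");cv2.imwrite("pics/grips.png",im[:,:,::-1])
crop("pics/grip.png","pics/gripc.png",240,170,150,120,5);crop("pics/grips.png","pics/gripsc.png",340,110,100,100,6)
E
```

```text
4.3917 [1.50115196 1.18440605 1.89872698] [ 0.04362748 -0.46981508 -0.44880376]
[486.39350218  90.88647117  46.4700005 ] [ 0.00098203  0.45203353 -0.52137326] [ 0.03272659  0.05234802 -0.00027593]
16.333471168624833 [486.1215709   90.74137242  45.99666647] [-0.40724116  0.04843179 -0.38262134] [ 0.018018    0.09228209 -0.01924871]
8.125 15.862778467993738 [485.92960716  90.61957803 125.55690222] [-0.67074363 -1.04433185 -1.409465  ]
```

View pics/gripc.png

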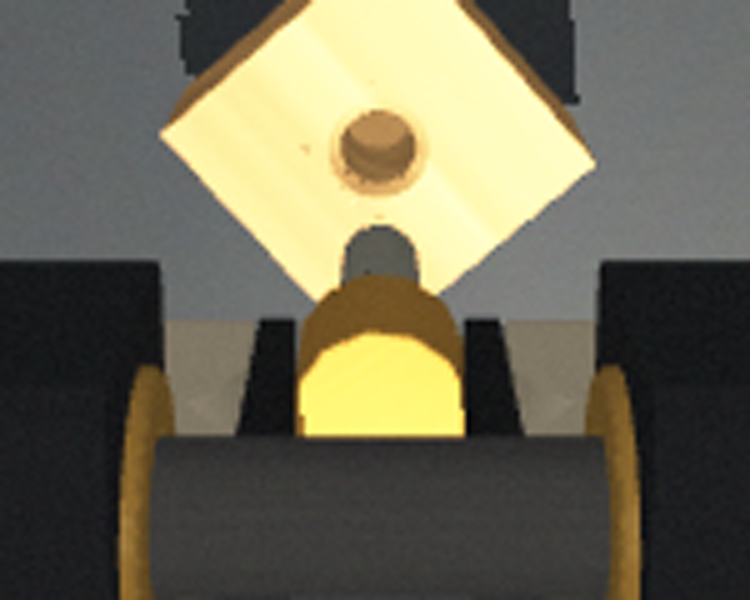

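View pics/gripsc.png

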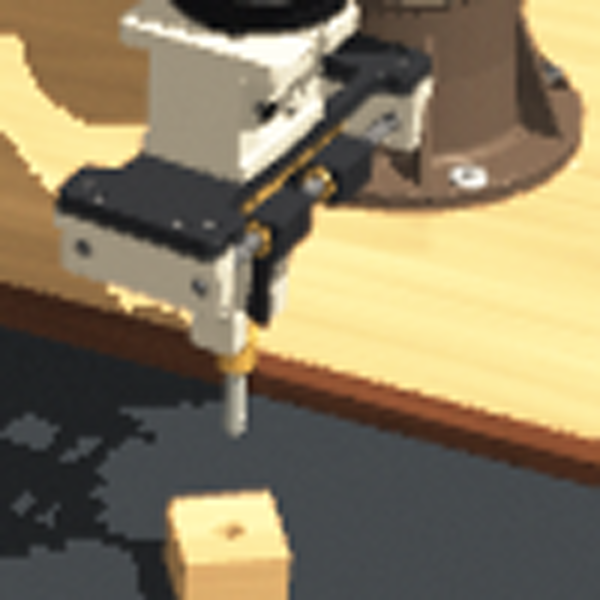

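```bash
python3 - <<'E'
from h import *
from scipy.optimize import brentq
T=np.load("pics/grip_T.npy");c,V=cam("wrist",T)
pr=lambda p: proj((T@np.r_[p,1])[:3],c,V)[0]
for n,r,z,row in(("shank",5,32,214.6),("headtop",9,-22,235.6),("headbot",9,-2,224.6)):
    t=brentq(lambda t:pr((t+r,0,z))[1]-row,-15,15);print(n,t,pr((t,0,z)))
print("headtop width px",pr((0,9,-22))-pr((0,-9,-22)), "cols: shank",240+380/5-.5,"head",240+381/5-.5)
E
```

```text
shank -4.018723146173294 [314.52486752 221.84117859]
headtop -2.6759961053670778 [314.27462944 252.29932534]
headbot -3.5641042467811666 [314.38356938 239.73945799]
headtop width px [3.55659283e+01 2.26267955e-03] cols: shank 315.5 head 315.7
```

The pin is vertical in the grip. I'll hover with the nose just above the guide and compare nose and hole directly in the image.

```bash
python3 - <<'E'
from h import *
ax=np.radians(82.75-180);q=down(ax);x=np.array([np.cos(ax),np.sin(ax)]);y=np.array([np.sin(ax),-np.cos(ax)])
Tg=tool(bot.read_state());print(Tg[:2,:2].T,x,y)
g=np.array([523.02,-94.54]);p=np.array([488.0,91.66]);gr=np.array([486.0,90.68])
xy=x*((gr+g-p)@x)+y*(g@y-.5);print(xy)
bot.line_to([*xy,130],150,q);bot.line_to([*xy,90],80);bot.pause(.4);s=bot.read_state();print(s["t"],s["tcp_pos"],s["contact_force"])
im=bot.camera("wrist");cv2.imwrite("pics/hov.png",im[:,:,::-1]);np.save("pics/hov_T.npy",tool(s))
im=bot.camera("scene");cv2.imwrite("pics/hovs.png",im[:,:,::-1])
crop("pics/hov.png","pics/hovc.png",240,150,150,120,5);crop("pics/hovs.png","pics/hovsc.png",265,120,100,100,6)
E
```

```text
[[-0.12621634 -0.9920027 ]
 [-0.99200265  0.12621645]] [-0.12619897 -0.99200495] [-0.99200495  0.12619897]
[523.36146391 -95.81787183]
10.6917 [523.50623062 -95.83095813  90.27172734] [-0.34431392 -0.11464176 -0.7979619 ]
```

View pics/hovc.png

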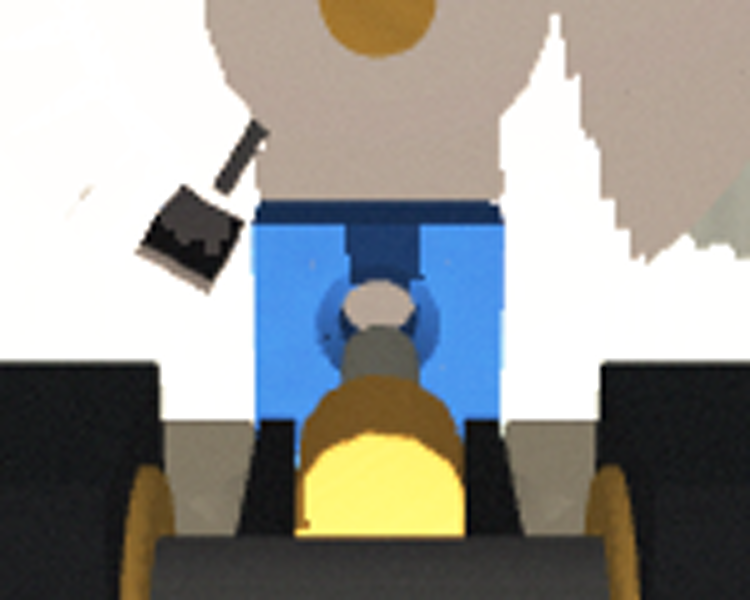

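View pics/hovsc.png

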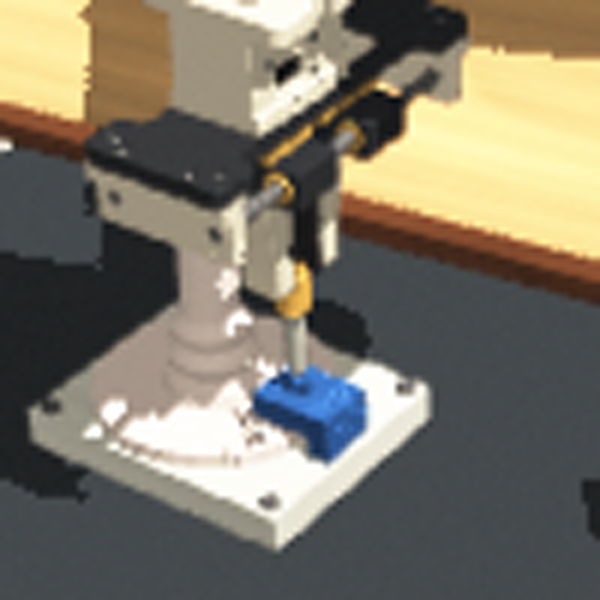

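```bash
python3 - <<'E'
from h import *
from scipy.optimize import brentq
T=np.load("pics/hov_T.npy");c,V=cam("wrist",T)
for v in (312,322,332):
    w=ray((240+378.5/5-.5,150+(v+.5)/5-.5),c,V,46)[0];print(v,(np.linalg.inv(T)@np.r_[w,1])[:3])
pr=lambda p: proj((T@np.r_[p,1])[:3],c,V)[0]
for n,r,z,row in(("shank",5,32,214.6),("headtop",9,-22,235.6)):
    t=brentq(lambda t:pr((t+r,0,z))[1]-row,-15,15);print(n,t)
# synthetic overlay: chamfer circle in crop coords around candidate center and pin shank outline
for t in(-4,-3):
  a=np.linspace(0,2*np.pi,9)[:-1]
  P=np.array([[t+8.45*np.cos(k),.5+8.45*np.sin(k),T[2,3]-46] for k in a]);px=np.array([pr(p) for p in P]);print(t,np.round((px-[240,150]+.5)*5).tolist())
E
python3 -c "
from h import *
crop('pics/hov.png','pics/hovd.png',295,195,45,45,16)"
```

```text
312 [-0.84817518  0.44114295 44.27163978]
322 [-2.29608064  0.441147   44.27186306]
332 [-3.74839695  0.44115107 44.27208702]
shank -4.018833742859625
headtop -2.6761064001820722
-4 [[379.0, 276.0], [422.0, 293.0], [440.0, 334.0], [422.0, 375.0], [379.0, 392.0], [336.0, 375.0], [318.0, 334.0], [336.0, 293.0]]
-3 [[379.0, 269.0], [422.0, 286.0], [440.0, 327.0], [422.0, 368.0], [379.0, 385.0], [336.0, 368.0], [318.0, 327.0], [336.0, 286.0]]
```

View pics/hovd.png

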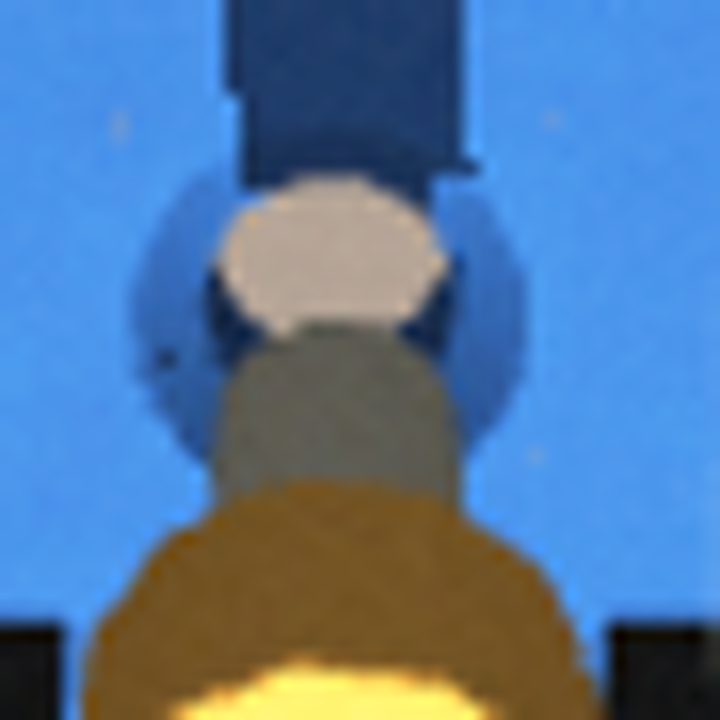

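The pin is about 1.3 mm off along tool x and 0.3 mm in y, both within the 3 mm chamfer. I'll correct that and lower in force-guarded steps.

```bash
python3 - <<'E'
from h import *
ax=np.radians(82.75-180);x=np.array([np.cos(ax),np.sin(ax)]);y=np.array([np.sin(ax),-np.cos(ax)])
xy=np.array([523.36,-95.82])+1.3*x-.3*y
bot.line_to([*xy,90],30);bot.pause(.3);s=bot.read_state();b=s["contact_force"];print(s["t"],s["tcp_pos"],b)
np.save("bias.npy",b)
z=90
while z>67.6:
    z-=1.5 if z>84 else 1.0
    bot.line_to([*xy,z],25);bot.pause(.08);s=bot.read_state();f=s["contact_force"]-b
    print(round(z,1),np.round(s["tcp_pos"],2),np.round(f,1),round(float(s["width"]),2))
    if f[2]>4 or np.hypot(*f[:2])>5: print("STOP",s["moment"]);break
print(s["t"])
im=bot.camera("wrist");cv2.imwrite("pics/ins.png",im[:,:,::-1]);im=bot.camera("scene");cv2.imwrite("pics/inss.png",im[:,:,::-1])
crop("pics/ins.png","pics/insc.png",240,150,150,120,5);crop("pics/inss.png","pics/inssc.png",265,120,100,100,6)
E
```

```text
11.3417 [523.50615634 -97.12994329  89.99961567] [-0.58623768  0.6454456  -1.45079538]
88.5 [523.48 -97.15  88.46] [ 1.  -0.6 -0.4] 16.45
87.0 [523.51 -97.15  86.99] [ 0.6 -0.5  0.4] 16.14
85.5 [523.49 -97.16  85.49] [ 0.9 -1.1  0.7] 16.31
84.0 [523.46 -97.17  83.98] [0.4 0.  0.9] 16.23
83.0 [523.5  -97.15  82.99] [ 0.8 -1.8  0.3] 16.44
82.0 [523.49 -97.17  82.  ] [ 0.3 -0.2  1.4] 16.22
81.0 [523.46 -97.14  80.96] [ 0.2 -1.1  1. ] 16.26
80.0 [523.47 -97.15  79.97] [ 1.4 -0.3  0.6] 16.19
79.0 [523.46 -97.15  78.99] [ 0.8 -1.5  1.8] 15.9
78.0 [523.46 -97.17  77.98] [ 1.1 -0.7  0.1] 16.16
77.0 [523.47 -97.14  76.99] [ 0.7 -0.9  0.1] 16.32
76.0 [523.48 -97.16  75.98] [ 0.  -0.5  0.4] 16.17
75.0 [523.48 -97.17  74.99] [-0.8 -1.1  1. ] 16.24
74.0 [523.48 -97.13  73.97] [ 0.6 -1.   0.5] 16.29
73.0 [523.48 -97.16  72.97] [-0.3 -0.7  0.8] 16.03
72.0 [523.47 -97.14  71.98] [ 0.1 -0.8 -0.3] 16.31
71.0 [523.48 -97.14  70.97] [ 0.3 -1.2  0.9] 16.12
70.0 [523.51 -97.14  69.97] [ 0.9 -1.2  1.7] 15.98
69.0 [523.49 -97.13  68.99] [ 0.8 -0.1  1.5] 16.41
68.0 [523.45 -97.14  67.98] [ 0.4 -0.9  0.6] 16.42
67.0 [523.46 -97.16  66.97] [ 1.2 -0.6  0.8] 16.35
18.3417
```

View pics/insc.png

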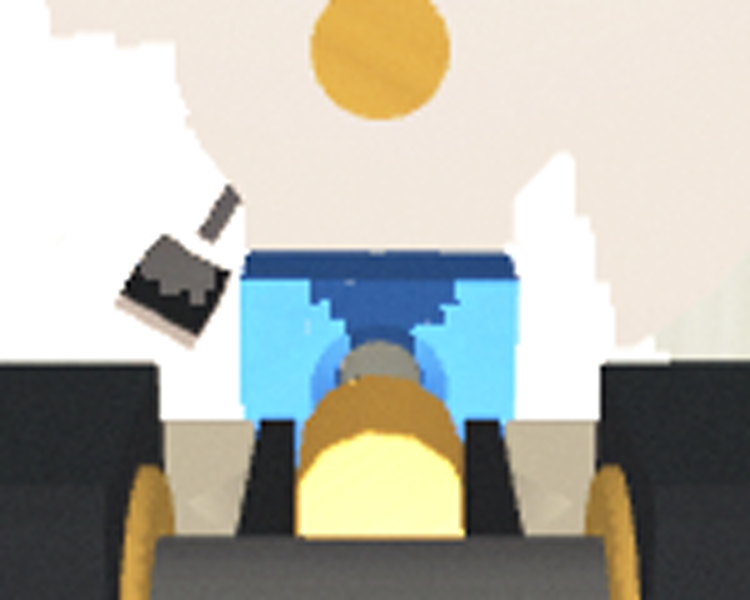

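View pics/inssc.png

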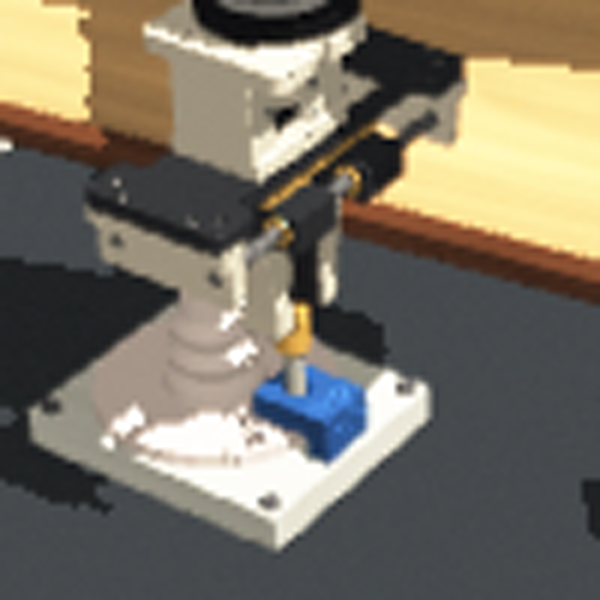

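The pin is in the guide with almost no force. I'll release it, raise, turn the wrist so its camera faces the guide, and check.

```bash
python3 - <<'E'
from h import *
bot.move_gripper(40);bot.pause(.1);s=bot.read_state();print(s["tcp_pos"],s["width"],s["t"])
p=s["tcp_pos"];bot.line_to([p[0],p[1],150],150)
im=bot.camera("wrist");cv2.imwrite("pics/rel.png",im[:,:,::-1])
a=np.radians(45);S=[516.3,-146.4]
print(bot.solve_ik([*S,150],down(a)),bot.solve_ik([*S,94],down(np.radians(85))))
bot.move_ptp([*S,150],down(a));bot.pause(.4);s=bot.read_state();print(s["t"],s["tcp_pos"],s["joint_pos"])
im=bot.camera("wrist");cv2.imwrite("pics/stem.png",im[:,:,::-1]);np.save("pics/stem_T.npy",tool(s))
c,V=cam("wrist",tool(s));print(proj([[*S,122]],c,V))
im=bot.camera("scene");cv2.imwrite("pics/stems.png",im[:,:,::-1]);crop("pics/stems.png","pics/stemsc.png",265,120,100,100,6)
E
```

```text
[523.48271564 -97.14556979  66.98985052] 40.102367049347805 19.1917
[ 0.08917831  0.17231909 -0.36591066  0.         -1.03256657  2.26701618] [ 0.08917831  0.22964417 -0.43726743  0.         -0.90388473  2.96514788]
22.5417 [ 516.29647001 -146.3817816   150.01918407] [ 8.92064490e-02  1.72262671e-01 -3.65928314e-01 -1.25634949e-05
 -1.03256034e+00  2.26692951e+00]
[[316.7426063  218.76804303]]
```

View pics/stem.png

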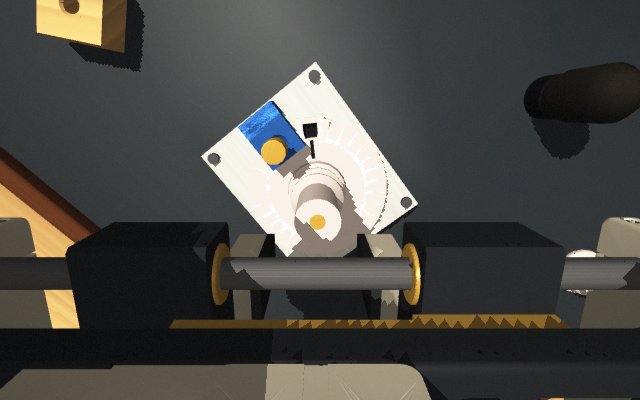

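View pics/stemsc.png

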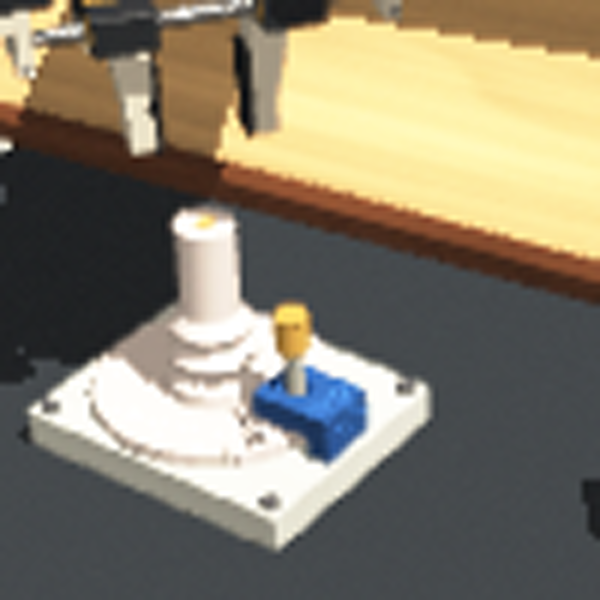

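The stem is at (317,221), about 2 px from the prediction. The pin stands upright in the guide, resting on the flange, and the bushing hole still shows at (310,130). Now I'll grip the stem lightly and turn it.

```bash
python3 - <<'E'
from h import *
S=[516.3,-146.4]
bot.line_to([*S,94],80);bot.pause(.2);s=bot.read_state();b=s["contact_force"];m0=s["moment"];print(s["tcp_pos"],b,m0)
bot.move_gripper(25,10);bot.pause(.2);s=bot.read_state();print(s["t"],s["width"],s["tcp_pos"],s["contact_force"]-b,s["moment"]-m0)
j=np.array(s["joint_pos"]);print(j)
from math import radians
for k in range(4):
    j[5]+=radians(6);bot.move_joints(j);s=bot.read_state();print(round(s["t"],2),round(s["joint_pos"][5],4),np.round(s["contact_force"]-b,1),np.round(s["moment"]-m0,3),s["width"])
np.save("j.npy",j);np.save("m0.npy",np.r_[b,m0])
im=bot.camera("wrist");cv2.imwrite("pics/t1.png",im[:,:,::-1])
E
```

```text
[ 516.65158677 -146.3806836    94.53590381] [-0.62994747 -0.37653916 -0.4540671 ] [-0.16927442  0.09911738  0.0126509 ]
24.25 29.145921653267052 [ 517.24071071 -147.03061057   94.36521709] [ 4.22621481 -3.66840391 -2.15416896] [-1.61381848 -1.0197379  -0.0709093 ]
[ 8.86028437e-02  2.29757442e-01 -4.36663292e-01  1.33446219e-03
 -9.02825377e-01  2.26698497e+00]
24.5 2.3692 [ 1.2  0.  -0.6] [-0.322 -0.198  0.065] 29.381185963157066
24.75 2.4718 [ 1.1 -2.1  0.1] [-0.488 -0.211  0.091] 29.097235564142604
25.0 2.5756 [ 1.9 -0.9 -1.1] [-0.566 -0.249 -0.02 ] 29.199956251908322
25.25 2.6799 [ 0.8 -1.5 -1.1] [-0.658 -0.213  0.055] 29.428292768058984
```

View pics/t1.png

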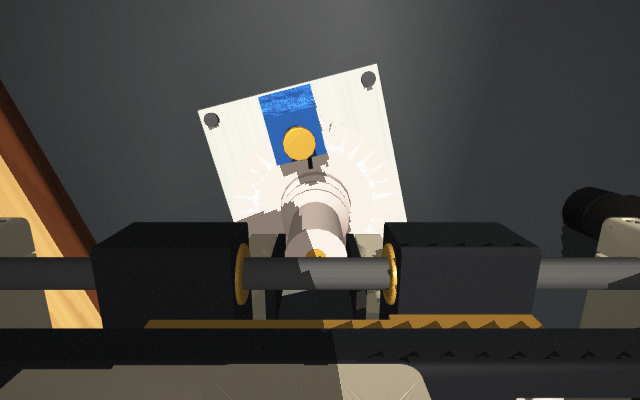

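The bushing follows the grip, and the black line stays fixed relative to the tool. About 7° is left, so I'll use small steps and watch the pin head's size in the image.

```bash
python3 - <<'E'
from h import *
from math import radians
j=np.load("j.npy");v=np.load("m0.npy")
s=bot.read_state()
A0=None
for k in range(16):
    im=bot.camera("wrist");h=cv2.cvtColor(im,cv2.COLOR_RGB2HSV)[100:175,240:370]
    n,l,st,ce=cv2.connectedComponentsWithStats(cv2.inRange(h,(15,150,100),(30,255,255)));i=1+np.argmax(st[1:,4])
    A=st[i,2];A0=A0 or A
    s=bot.read_state();print(round(s["t"],2),round(np.degrees(s["joint_pos"][5]),2),round(np.degrees(j[5]),2),"head",st[i],np.round(ce[i]+[240,100],1),np.round(s["contact_force"]-v[:3],1),np.round(s["moment"]-v[3:],3))
    if A<=A0-2: print("dropped?");break
    j[5]+=radians(.75)
    if j[5]>3.0: break
    bot.move_joints(j);bot.pause(.05)
np.save("j.npy",j)
im=bot.camera("wrist");cv2.imwrite("pics/t2.png",im[:,:,::-1])
im=bot.camera("scene");cv2.imwrite("pics/t2s.png",im[:,:,::-1]);crop("pics/t2s.png","pics/t2sc.png",265,120,100,100,6)
E
```

```text
25.35 153.61 153.89 head [ 43  26  33  35 854] [298.7 143. ] [ 1.  -2.3 -0.5] [-0.726 -0.251  0.028]
25.7 154.59 154.64 head [ 46  26  33  34 862] [301.8 142.4] [ 0.9 -2.6 -1.7] [-0.891 -0.264 -0.08 ]
26.05 155.38 155.39 head [ 47  26  33  34 861] [302.9 142.3] [ 1.2 -2.6 -0.9] [-0.976 -0.283 -0.004]
26.4 156.14 156.14 head [ 48  26  33  34 863] [304.1 142.1] [ 0.8 -2.6 -0.5] [-1.039 -0.289 -0.05 ]
26.75 156.89 156.89 head [ 36  26  34  34 863] [292.2 142.4] [ 2.3 -3.5 -0.9] [-1.143 -0.259 -0.039]
27.1 157.64 157.64 head [ 38  25  34  33 847] [293.9 141. ] [ 1.5 -2.9 -0.2] [-1.075 -0.258 -0.036]
27.45 158.39 158.39 head [ 42  23  32  31 753] [297.3 137.9] [ 2.2 -2.8 -0.8] [-1.196 -0.223 -0.021]
27.8 159.14 159.14 head [ 44  23  31  31 746] [299. 138.] [ 1.9 -2.9 -1.1] [-1.279 -0.19  -0.012]
dropped?
```

View pics/t2.png

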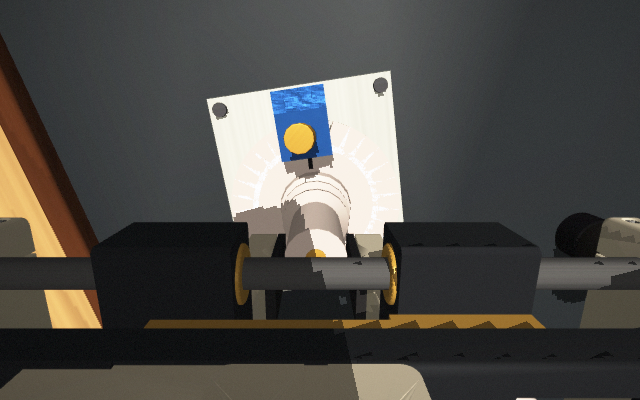

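View pics/t2sc.png

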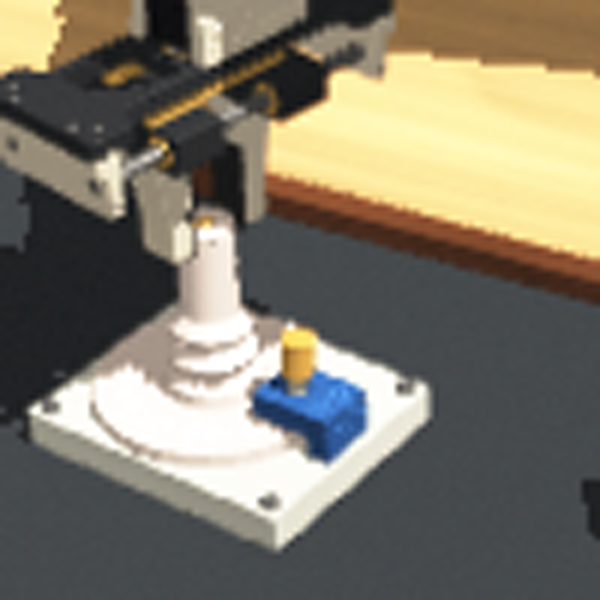

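The pin dropped: the head shrank by 2–3 px and sits about 10 mm above the guide in the scene view. I'll turn about 1° more to centre the hole around the shank, then release the stem and look.

```bash
python3 - <<'E'
from h import *
from math import radians
j=np.load("j.npy");v=np.load("m0.npy")
for k in range(2):
    j[5]+=radians(.6);bot.move_joints(j);bot.pause(.05);s=bot.read_state();print(round(s["t"],2),np.round(np.degrees(s["joint_pos"][5]),2),np.round(s["contact_force"]-v[:3],1),np.round(s["moment"]-v[3:],3))
im=bot.camera("wrist");cv2.imwrite("pics/t3.png",im[:,:,::-1])
bot.move_gripper(40);bot.pause(.1);s=bot.read_state();p=s["tcp_pos"];print(p)
bot.line_to([p[0],p[1],150],120)
ax=np.radians(82.75-180);
c=np.array([523.2,-95.6])
bot.move_ptp([*c,150],down(ax));bot.move_gripper(0,20);bot.pause(.2);s=bot.read_state();print(s["t"],s["tcp_pos"],s["width"],s["contact_force"])
im=bot.camera("wrist");cv2.imwrite("pics/t4.png",im[:,:,::-1]);np.save("pics/t4_T.npy",tool(s))
im=bot.camera("scene");cv2.imwrite("pics/t4s.png",im[:,:,::-1]);crop("pics/t4s.png","pics/t4sc.png",265,120,100,100,6)
E
```

```text
28.2 159.74 [ 1.  -2.7 -1.4] [-1.322 -0.285 -0.049]
28.5 160.34 [ 1.  -3.8 -0.7] [-1.334 -0.245 -0.004]
[ 517.25415428 -146.95181769   94.38655442]
33.4 [523.21099799 -95.60998745 150.01851953] 0.33714832282004287 [-0.42908843  0.5972325  -0.91817721]
```

View pics/t4.png

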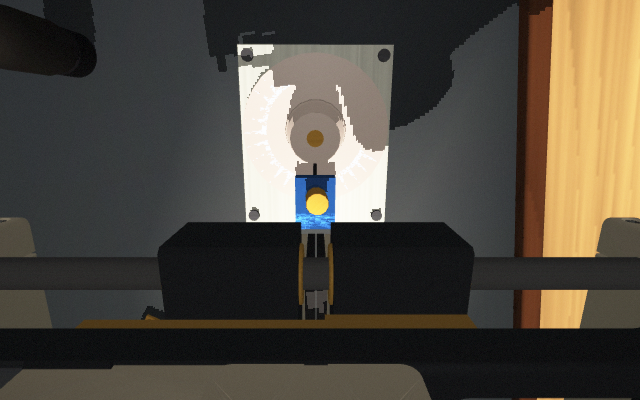

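View pics/t4sc.png

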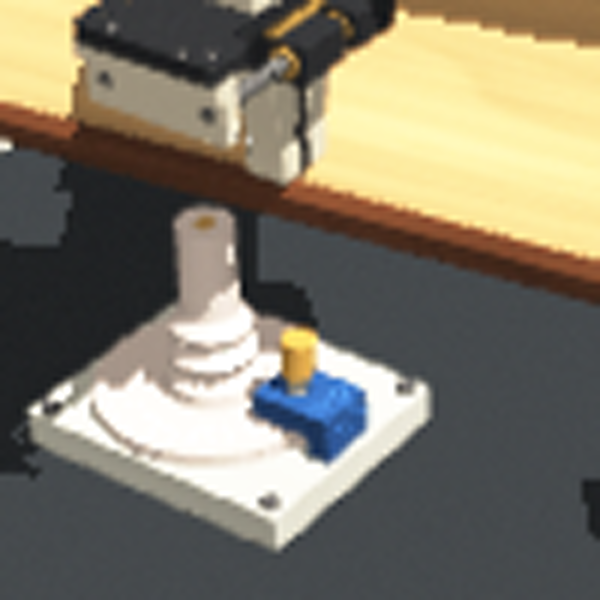

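The black line now points at the guide centre, and the pin has sunk with its head at (317,203). Next I'll press on the head with the closed fingertips, force-guarded.

```bash
python3 - <<'E'
from h import *
T=np.load("pics/t4_T.npy");c,V=cam("wrist",T)
print("head centre",ray((317.3,203.3),c,V,76),"stem",ray((315,138.5),c,V,122))
xy=np.array([523.2,-95.6])
bot.line_to([*xy,82],80);bot.pause(.3);s=bot.read_state();b=s["contact_force"];print(s["t"],s["tcp_pos"],b)
z=82;hist=[]
while z>65:
    z-=.5;bot.line_to([*xy,z],15);bot.pause(.03);s=bot.read_state();f=s["contact_force"]-b;F=f[2]
    print(round(z,2),np.round(s["tcp_pos"],2),np.round(f,1),round(s["t"],2))
    if np.hypot(*f[:2])>8 or F>15 or (z<69 and F>8): print("stop");break
im=bot.camera("scene");cv2.imwrite("pics/p1s.png",im[:,:,::-1]);crop("pics/p1s.png","pics/p1sc.png",265,120,100,100,6)
im=bot.camera("wrist");cv2.imwrite("pics/p1.png",im[:,:,::-1])
np.save("b2.npy",b)
E
```

```text
head centre [[521.48682954 -92.82918062  76.        ]] stem [[ 516.49281984 -145.83877811  122.        ]]
34.8 [523.4143188  -95.57316328  82.35516498] [ 0.32885223 -0.49819174  0.14802762]
81.5 [523.2  -95.62  81.51] [-1.1  0.2  1.1] 35.08
81.0 [523.18 -95.61  80.97] [-0.3  0.8 -0. ] 35.37
80.5 [523.19 -95.61  80.48] [0.  0.7 0.2] 35.65
80.0 [523.19 -95.6   79.98] [-0.6 -0.  -0.5] 35.93
79.5 [523.17 -95.62  79.48] [ 0.1  0.5 -1.1] 36.22
79.0 [523.16 -95.61  78.98] [-0.   1.1  0.1] 36.5
78.5 [523.16 -95.62  78.47] [-0.2  0.6  0.2] 36.78
78.0 [523.23 -95.6   78.  ] [-0.4  0.7 -0.2] 37.07
77.5 [523.18 -95.6   77.46] [-0.   0.3 -0.6] 37.35
77.0 [523.2  -95.61  76.98] [0.4 0.8 0.2] 37.63
76.5 [523.19 -95.58  76.48] [-0.9 -0.2  0.3] 37.92
76.0 [523.2  -95.61  75.99] [-1.1 -0.  -1.1] 38.2
75.5 [523.19 -95.61  75.49] [-0.6  0.3 -0.7] 38.48
75.0 [523.18 -95.59  74.99] [-0.9 -0.2 -0.3] 38.77
74.5 [523.2  -95.61  74.5 ] [-0.5  0.2  0.3] 39.05
74.0 [523.17 -95.62  73.97] [0.2 0.9 1.7] 39.33
73.5 [523.16 -95.6   73.47] [-0.6  1.6  1. ] 39.62
73.0 [523.18 -95.6   72.98] [-0.9  0.3 -1.2] 39.9
72.5 [523.16 -95.59  72.46] [-0.7  0.6  0. ] 40.18
72.0 [523.18 -95.6   71.97] [-0.5  0.5  0.2] 40.47
71.5 [523.18 -95.61  71.47] [-0.8 -0.3 -0.8] 40.75
71.0 [523.16 -95.61  70.96] [-0.9  0.1 -0.2] 41.03
70.5 [523.19 -95.59  70.48] [-0.2  2.  -0.4] 41.32
70.0 [523.2  -95.6   69.97] [-0.4  0.7 -0. ] 41.6
69.5 [523.19 -95.62  69.47] [-0.6  0.5 -0.3] 41.88
69.0 [523.18 -95.6   68.98] [0.2 0.5 0. ] 42.17
68.5 [523.19 -95.61  68.49] [-0.   0.5 -0.1] 42.45
68.0 [523.16 -95.62  67.99] [-0.6  0.5 -0.1] 42.73
67.5 [523.16 -95.6   67.46] [ 0.1  1.5 -0.1] 43.02
67.0 [523.18 -95.61  66.97] [-0.4  0.4  0.5] 43.3
66.5 [523.17 -95.59  66.48] [0.2 1.4 0.6] 43.58
66.0 [523.18 -95.6   65.99] [-0.3  1.   0.4] 43.87
65.5 [523.17 -95.61  65.49] [-0.8  0.2  0.2] 44.15
65.0 [523.18 -95.59  64.99] [-0.3  0.6 -0.7] 44.43
```

View pics/p1sc.png

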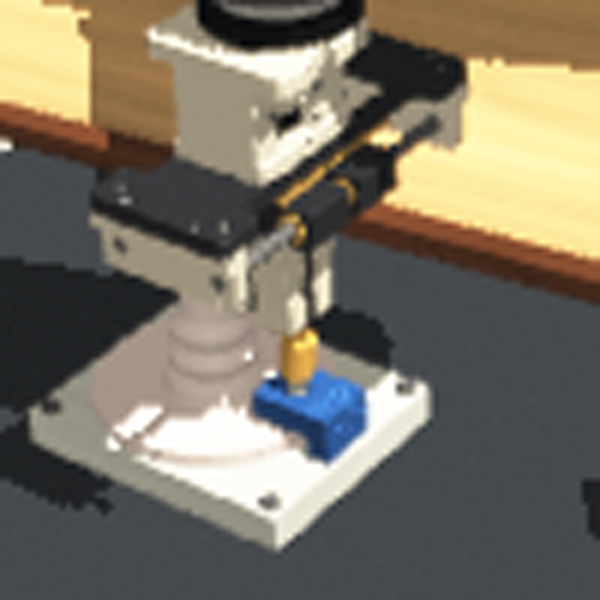

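No contact at z=65, which disagrees with a head top at 76. I'll check with projections before going lower.

```bash
python3 - <<'E'
from h import *
c,V=cam("scene");f=lambda p:np.round((proj(p,c,V)[0]-[265,120]+.5)*6,0)
print("tcp",f([523.2,-95.6,65]),"guide mouth",f([522.8,-94.8,46]))
for xy in((522.8,-94.8),(521.5,-92.8)):
  for z in(66,76,88): print(xy,"head top",z,f([*xy,z]),"bot",f([*xy,z-20]))
crop("pics/p1.png","pics/p1c.png",240,150,150,120,5);crop("pics/p1s.png","pics/p1sd.png",300,160,40,40,16)
print(bot.read_state()["t"])
E
```

```text
tcp [300. 364.] guide mouth [303. 395.]
(522.8, -94.8) head top 66 [302. 362.] bot [303. 395.]
(522.8, -94.8) head top 76 [301. 345.] bot [302. 378.]
(522.8, -94.8) head top 88 [300. 325.] bot [302. 359.]
(521.5, -92.8) head top 66 [307. 362.] bot [308. 395.]
(521.5, -92.8) head top 76 [306. 345.] bot [307. 378.]
(521.5, -92.8) head top 88 [305. 325.] bot [306. 358.]
44.5333
```

View pics/p1c.png

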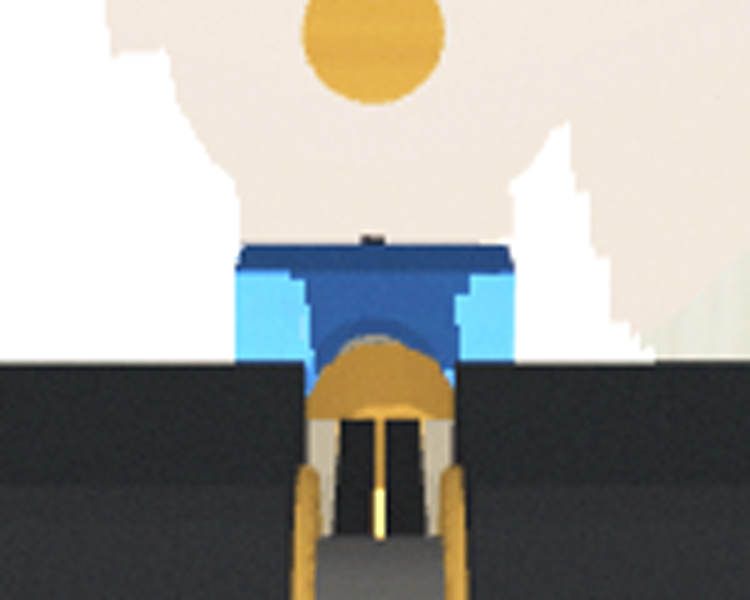

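View pics/p1sd.png

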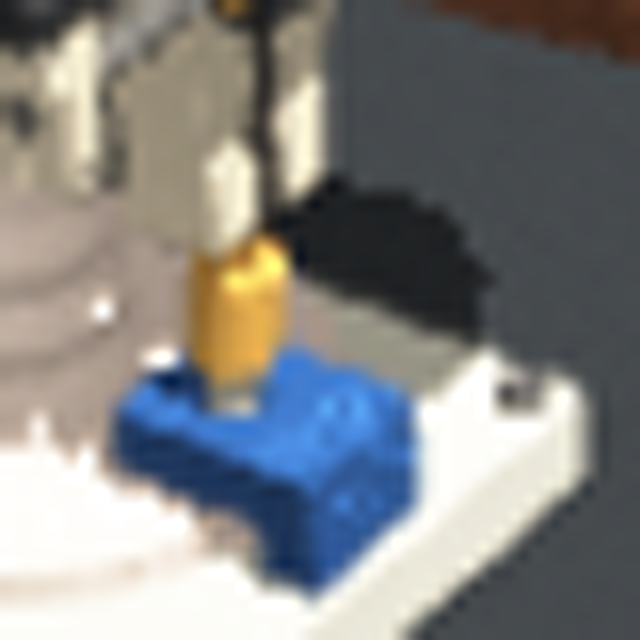

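The scene and wrist views agree that the head top is at about 77 and the pin is on the catch. They also show the finger ends some 15 mm above the reported TCP, so the tips are still just above the head. I'll shift 5 mm outward to keep the gripper's body clear of the stem top, then continue down under guard.

```bash
python3 - <<'E'
from h import *
b=np.load("b2.npy");ax=np.radians(82.75-180);x=np.array([np.cos(ax),np.sin(ax)])
xy=np.array([523.0,-94.6])-5*x
bot.line_to([*xy,66],40);bot.pause(.1);s=bot.read_state();m0=s["moment"]
z=66;
while z>55:
    z-=.6;bot.line_to([*xy,z],20);s=bot.read_state();f=s["contact_force"]-b;F=f[2]
    print(round(z,2),round(s["tcp_pos"][2],2),np.round(f,1),np.round(s["moment"]-m0,2),round(s["t"],2))
    if np.hypot(*f[:2])>6 or F>5: print("stop");break
im=bot.camera("scene");cv2.imwrite("pics/p2s.png",im[:,:,::-1]);crop("pics/p2s.png","pics/p2sd.png",290,145,50,50,12)
print(bot.read_state()["t"],s["tcp_pos"])
E
```

```text
65.4 65.35 [ 0.   0.3 -0.5] [-0.05 -0.02 -0.  ] 45.18
64.8 64.73 [-0.6  1.1 -0.4] [-0.03 -0.06 -0.03] 45.43
64.2 64.13 [-0.4  1.  -0.4] [-0.01 -0.04  0.01] 45.68
63.6 63.55 [-0.9  0.4 -0.1] [ 0.01 -0.06  0.07] 45.93
63.0 62.95 [-1.   0.2 -0.7] [-0.   -0.02 -0.  ] 46.18
62.4 62.35 [-1.4  0.5 -0.3] [ 0.01 -0.01 -0.05] 46.43
61.8 61.73 [-0.4  0.6 -0.1] [ 0.04  0.01 -0.01] 46.68
61.2 61.17 [ 0.1 -0.6 -0.8] [-0.02 -0.02 -0.01] 46.93
60.6 60.55 [-0.4  1.2  0.8] [-0.   -0.03  0.03] 47.18
60.0 59.98 [ 0.   1.1 -0.4] [-0.05 -0.02  0.01] 47.43
59.4 59.34 [-0.   0.3  0.1] [-0.01  0.01 -0.  ] 47.68
58.8 58.75 [-0.6  0.1  0.5] [-0.03  0.01  0.03] 47.93
58.2 58.15 [ 0.  -0.  -0.4] [-0.02 -0.01 -0.02] 48.18
57.6 57.57 [-0.4 -0.  -0.3] [-0.02 -0.   -0.04] 48.43
57.0 56.97 [-0.2  0.8 -0.7] [-0.02 -0.01  0.  ] 48.68
56.4 56.34 [-0.4 -0.3 -0. ] [-0.08  0.   -0.01] 48.93
55.8 55.75 [-0.7  0.3 -0.1] [ 0.02 -0.03  0.01] 49.18
55.2 55.15 [0.2 0.7 0.1] [-0.01 -0.05 -0.05] 49.43
54.6 54.57 [ 0.3  0.6 -0.7] [ 0.04 -0.07 -0.01] 49.68
49.7333 [523.63293668 -89.62087548  54.57295764]
```

View pics/p2sd.png

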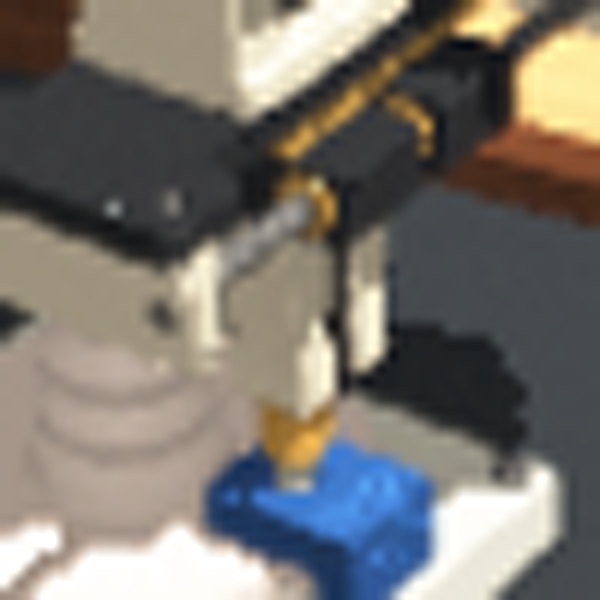

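Still no contact, so I'll keep going in one guarded run, 7 mm outward for body clearance.

```bash
python3 - <<'E'
from h import *
b=np.load("b2.npy");ax=np.radians(82.75-180);x=np.array([np.cos(ax),np.sin(ax)])
xy=np.array([523.0,-94.6])-7*x
z=54.6;zc=None
s=bot.read_state();m0=s["moment"]
while z>40:
    z-=.6;bot.line_to([*xy,z],25);s=bot.read_state();f=s["contact_force"]-b;F=f[2];za=s["tcp_pos"][2]
    print(round(z,2),round(za,2),np.round(f,1),np.round(s["moment"]-m0,2),round(s["t"],2))
    if zc is None and F>2.5: zc=za;print("contact")
    if np.hypot(*f[:2])>8 or F>19 or (zc and za<zc-8 and F>7): print("stop");break
    if s["t"]>58: break
im=bot.camera("scene");cv2.imwrite("pics/p3s.png",im[:,:,::-1]);crop("pics/p3s.png","pics/p3sd.png",290,145,50,50,12)
im=bot.camera("wrist");cv2.imwrite("pics/p3.png",im[:,:,::-1]);
print(bot.read_state()["t"],s["tcp_pos"])
E
```

```text
54.0 54.2 [ 0.6 -0.   1.4] [-0.33 -0.23  0.03] 49.98
53.4 53.66 [ 0.5 -1.   3.6] [-0.58 -0.21 -0.02] 50.23
contact
52.8 53.25 [ 0.7 -0.8  5.4] [-0.51 -0.27  0.04] 50.48
52.2 52.81 [ 0.1 -0.4  5.8] [-0.54 -0.24  0.05] 50.73
51.6 52.39 [ 0.5 -1.   7.4] [-0.53 -0.28  0.04] 50.98
51.0 52.02 [ 0.3 -0.7  8.8] [-0.59 -0.16  0.01] 51.23
50.4 51.56 [ 0.3 -0.1  9.7] [-0.66 -0.16 -0.02] 51.48
49.8 50.97 [ 0.8 -1.8  8.7] [-0.8  -0.23  0.05] 51.73
49.2 50.6 [ 0.6 -1.1 11.2] [-0.9  -0.06 -0.09] 51.98
48.6 50.07 [-0.6 -2.1 11.9] [-1.   -0.12  0.02] 52.23
48.0 49.46 [-0.  -1.9 11.4] [-1.16 -0.11  0.02] 52.48
47.4 48.83 [ 0.3 -2.2 10.7] [-1.28 -0.17  0.03] 52.73
46.8 48.21 [ 0.4 -3.1 11.7] [-1.42 -0.15  0.07] 52.98
46.2 47.6 [-0.9 -3.8 10.1] [-1.46 -0.14 -0.  ] 53.23
45.6 46.99 [-0.2 -3.1 11.4] [-1.6  -0.19  0.03] 53.48
45.0 46.63 [ 0.1 -3.1 13. ] [-1.67  0.12  0.  ] 53.73
44.4 46.47 [-2.4 -4.  17.5] [-1.6   0.64  0.02] 53.98
43.8 46.32 [-2.9 -3.  22.5] [-1.5   1.24 -0.04] 54.23
stop
54.3333 [525.56881512 -88.38348272  46.32265063]
```

View pics/p3sd.png

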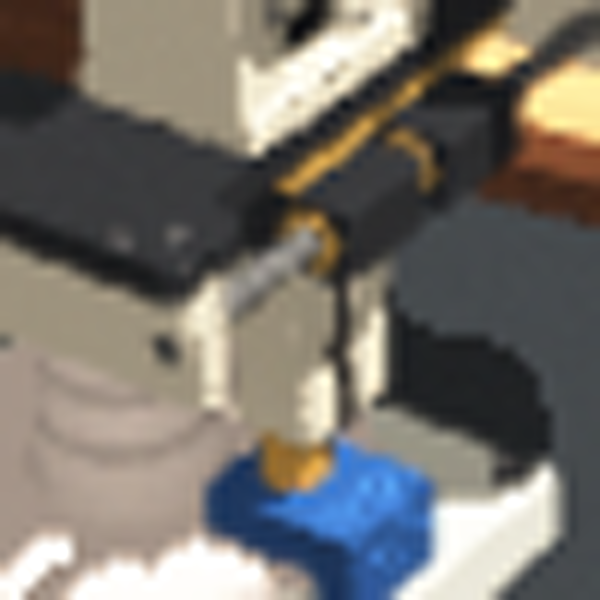

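View pics/p3.png

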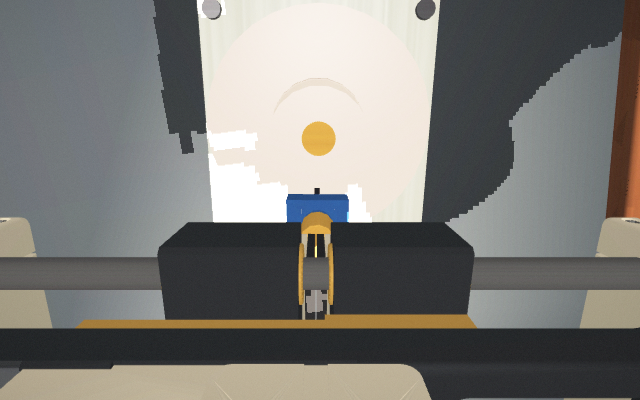

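The pin travelled about 7.5 mm and then stiffened. I'll back off and look at the head.

```bash
python3 - <<'E'
from h import *
ax=np.radians(82.75-180);x=np.array([np.cos(ax),np.sin(ax)])
xy=np.array([523.0,-94.6])-7*x
bot.line_to([*xy,60],60)
xy2=np.array([523.0,-94.6])-40*x
bot.line_to([*xy2,186],200);bot.pause(.1);s=bot.read_state()
im=bot.camera("wrist");cv2.imwrite("pics/q.png",im[:,:,::-1]);np.save("pics/q_T.npy",tool(s))
im=bot.camera("scene");cv2.imwrite("pics/qs.png",im[:,:,::-1])
crop("pics/qs.png","pics/qsd.png",270,145,70,70,8);crop("pics/q.png","pics/qc.png",235,60,160,130,5)
print(s["t"],s["tcp_pos"],s["contact_force"])
c,V=cam("scene");f=lambda p:np.round((proj(p,c,V)[0]-[270,145]+.5)*8,0)
for z in(66,69,76): print(z,f([522.8,-94.6,z]),f([522.8,-94.6,z-20]))
E
```

```text
55.65 [526.97512248 -55.22235335 184.27752541] [-0.20860687 -0.02648521 -0.86745286]
66 [363. 283.] [365. 327.]
69 [363. 276.] [364. 320.]
76 [362. 260.] [364. 305.]
```

View pics/qsd.png

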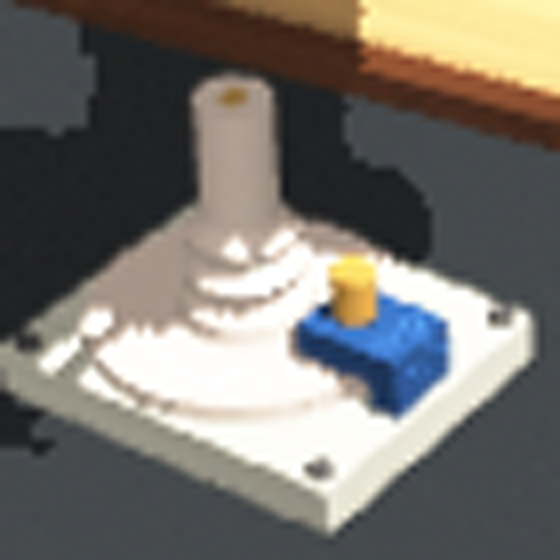

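View pics/qc.png

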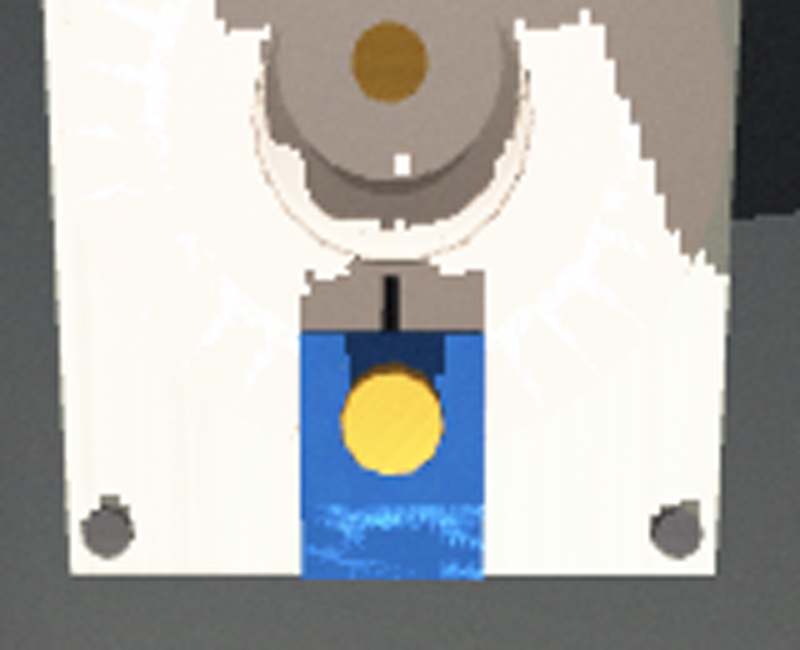

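```bash
python3 - <<'E'
from h import *
for n in("stems","t2s","t4s","qs"):
    im=cv2.imread(f"pics/{n}.png");h=cv2.cvtColor(im,cv2.COLOR_BGR2HSV)[165:195,302:328]
    m=cv2.inRange(h,(12,140,60),(32,255,255));n_,l,st,ce=cv2.connectedComponentsWithStats(m);i=1+np.argmax(st[1:,4])
    sub=h[:,:,1].astype(float); print(n,st[i]+[302,165,0,0,0],ce[i]+[302,165])
c,V=cam("scene");
for z in(88,76,66): print(z,proj([522.8,-94.6,z-10],c,V))
c,V=cam("wrist",np.load("pics/q_T.npy"))
h=cv2.cvtColor(cv2.imread("pics/q.png"),cv2.COLOR_BGR2HSV)[120:170,290:340];m=cv2.inRange(h,(15,150,150),(32,255,255));n_,l,st,ce=cv2.connectedComponentsWithStats(m);i=1+np.argmax(st[1:,4]);print(st[i],ce[i]+[290,120])
for z in(66,69,76): print(z,(proj([522.8+9,-94.6,z],c,V)-proj([522.8-9,-94.6,z],c,V)),proj([523,-94.5,z],c,V),ray(ce[i]+[290,120],c,V,z))
E
```

```text
stems [311 171   6   8  41] [313.2195122  174.29268293]
t2s [312 175   5   8  38] [314.  178.5]
t4s [312 174   5   9  38] [314.05263158 178.47368421]
qs [312 177   5   8  32] [313.71875 180.96875]
88 [[314.71515685 176.47699046]]
76 [[314.85379195 179.83193823]]
66 [[314.96814033 182.59915104]]
[ 13  14  20  20 312] [312.95512821 143.78525641]
66 [[-20.43951914   2.63706952]] [[313.16377527 143.85784263]] [[523.17272725 -94.58537966  66.        ]]
69 [[-20.63967735   2.662363  ]] [[313.15222823 144.16772944]] [[523.12708863 -94.84660326  69.        ]]
76 [[-21.12231484   2.72331033]] [[313.12438513 144.9149527 ]] [[523.0205985  -95.45612499  76.        ]]
```

The scene shift (about 9 mm since the catch, 24 ± 2 mm since the flange) and the wrist view both fit a home pin. One closer oblique look should confirm the shoulder is seated.

```bash
python3 - <<'E'
from h import *
ax=np.radians(82.75-180);xh=np.array([np.cos(ax),np.sin(ax),0]);up=np.array([0,0,1.]);t=np.radians(42)
xt=np.cos(t)*xh+np.sin(t)*up;zt=np.sin(t)*xh-np.cos(t)*up;yt=np.cross(zt,xt)
q=R.from_matrix(np.c_[xt,yt,zt]).as_quat();o=np.array([523,-94.6,56])
p=o-35*xt-125*zt;print(p,bot.solve_ik(p,q))
bot.move_ptp(p,q);bot.pause(.3);s=bot.read_state();im=bot.camera("wrist");cv2.imwrite("pics/side.png",im[:,:,::-1]);print(s["t"],s["tcp_pos"])
c,V=cam("wrist",tool(s))
crop("pics/side.png","pics/sidec.png",240,80,150,130,5)
f=lambda z:np.round((proj([523,-94.6,z],c,V)[0]-[240,80]+.5)*5);print(f(46),f(66),f(69),f(49))
E
```

```text
[536.83789297  14.17472627 125.47353196] [ 0.73032461  0.4507972  -0.46619482  0.47431951 -1.28460096 -1.14268803]
56.8 [537.01098634  13.26075082 126.25029429]
[377. 382.] [377. 316.] [377. 305.] [377. 373.]
```

View pics/sidec.png

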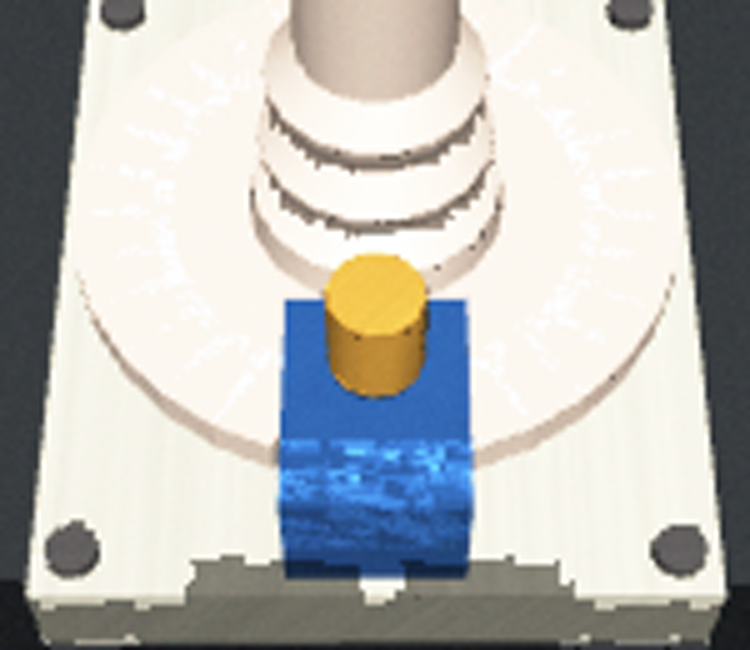

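```bash
python3 - <<'E'
from m import *
s=bot.read_state();c,V=cam("wrist",tool(s))
gi=M("wg",314.5,505.5,235,0,4,46);go=M("wg",314.5,644,235,0,4,46);g=M("wg",314.5,569,235,0,4,46)
print("inner/outer dist",np.linalg.norm(gi-g),np.linalg.norm(go-g))
f=lambda p:((proj(p,c,V)[0]-[240,80]+.5)*5)
print("pred inner,outer,hole",f(gi),f(go),f(g))
u=(go-g)/np.linalg.norm(go-g)
for z in(46,48,49): 
  print(z,"bottom front edge",f(g+u*9+[0,0,z-46]),"top front",f(g+u*9+[0,0,z-26]),"top back",f(g-u*9+[0,0,z-26]))
E
python3 -c "
from h import *
crop('pics/side.png','pics/sided.png',290,125,50,50,12)"
```

```text
inner/outer dist 14.528708212071109 17.593682753560685
pred inner,outer,hole [377.22962836 316.80689437] [376.51932928 461.40396609] [376.91658824 380.53312687]
46 bottom front edge [376.7159458  421.37832917] top front [376.43693187 356.74179846] top back [376.86385685 273.15437838]
48 bottom front edge [376.68947838 415.24687002] top front [376.40717171 349.84754111] top back [376.83743017 265.95756645]
49 bottom front edge [376.67613098 412.15480516] top front [376.39215604 346.36900203] top back [376.82409975 262.32727671]
```

View pics/sided.png

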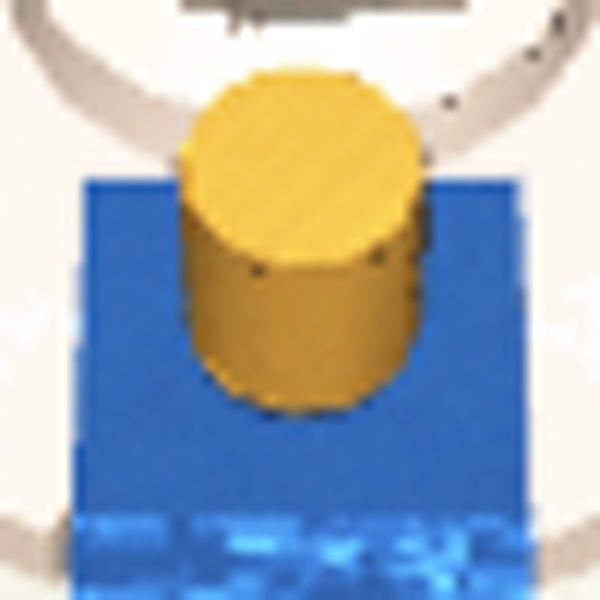

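The oblique view shows the head on the guide with no shank visible. My rough row comparison leaves 0–2 mm of doubt, so I'll fit the camera pose to known fixture geometry in this same image, which takes no robot time.

```bash
python3 - <<'E'
from h import *
crop('pics/side.png','pics/sa.png',250,120,100,75,8);crop('pics/side.png','pics/sb.png',240,150,152,65,5)
E
```

```text
(no output)
```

View pics/sa.png

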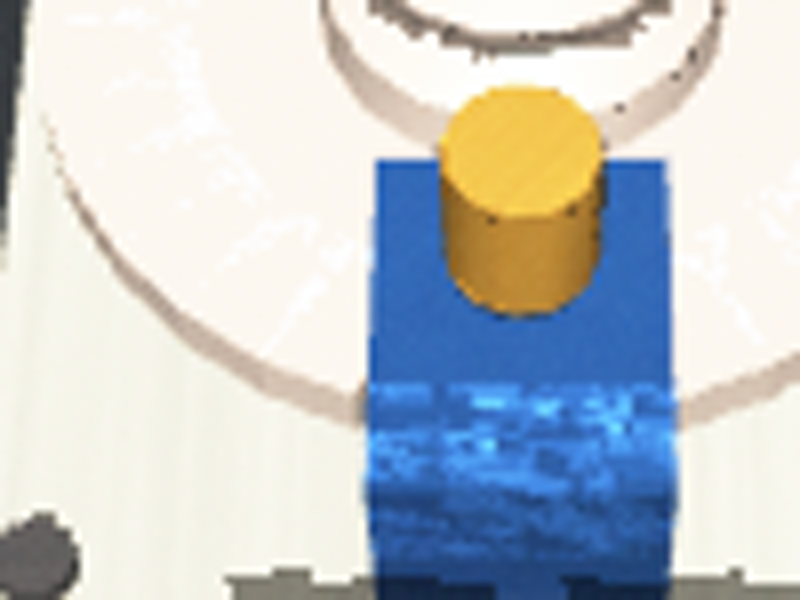

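View pics/side.png

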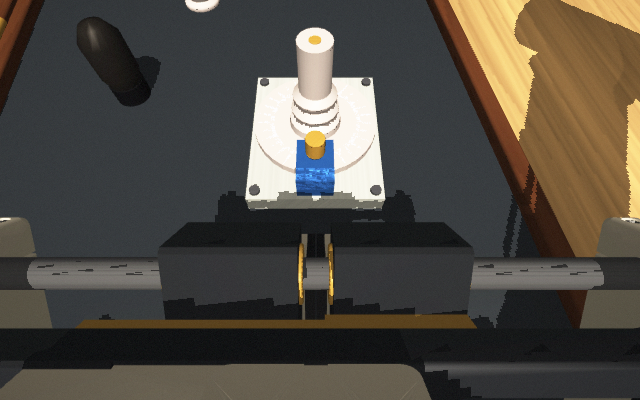

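```bash
python3 - <<'E'
from h import *
from scipy.optimize import least_squares
s=bot.read_state();c,V0=cam("wrist",tool(s))
yaw=np.radians(82.75);Y=np.array([np.cos(yaw),np.sin(yaw),0]);X=np.array([Y[1],-Y[0],0]);O=np.array([516.4,-146.2,0]);Z=np.array([0,0,1.])
W=lambda x,y,z:O+x*X+y*Y+z*Z
k=lambda u,v:np.array([250+(u+.5)/8-.5,120+(v+.5)/8-.5])
fl=[k(*p) for p in((75,195),(150,290),(210,342),(270,375),(355,402))]
def res(p,dzfix=None):
    dR=R.from_rotvec(p[:3]*.01).as_matrix();V=V0.copy();V[:3,:3]=dR@V0[:3,:3];V[:3,3]=dR@V0[:3,3]+p[3:6]
    P=lambda x,y,z:proj(W(x,y,z),c,V)[0]
    y0,gi,dz,dy=p[6:10]; 
    if dzfix is not None: dz=dzfix
    r=[]
    sx=1 # X to right or left?
    for (x,y,z),ob in (((-65,y0-78,20),(257.5,78)),((65,y0-78,20),(379.5,78)),((-65,y0+78,20),(246,198.5)),((65,y0+78,20),(384,198.5)),((-65,y0+78,0),(248.5,208.5)),((65,y0+78,0),(383,208.5))): r+=list((P(FX*x,y,z)-ob)/1.0)
    a=np.linspace(0,2*np.pi,360)
    C=np.array([W(15*np.cos(t),15*np.sin(t),122) for t in a]);q=proj(C,c,V);r+=[(q[:,0].min()-296.6)/.6,(q[:,0].max()-333)/.6,(q[:,1].min()-27.8)/.6,(q[:,1].max()-54)/.8]
    C=np.array([W(62*np.cos(t),62*np.sin(t),28) for t in a]);q=proj(C,c,V)
    for f in fl:
        i=np.argmin(np.sum((q-f)**2,1));n=q[(i+1)%360]-q[i-1];n/=np.linalg.norm(n);d=f-q[i];r.append((d[0]*n[1]-d[1]*n[0])/.4)
    r+=list((P(-FX*17,gi,46)-k(667,160))/.3)+list((P(FX*17,gi,46)-k(376,160))/.3)
    H=np.array([W(9*np.cos(t),52+dy+9*np.sin(t),66+dz) for t in a]);q=proj(H,c,V)
    r+=[(q[:,1].min()-k(0,86)[1])/.2,(q[:,1].max()-k(0,217)[1])/.2,(q[:,0].min()-k(440,0)[0])/.3,(q[:,0].max()-k(604,0)[0])/.3]
    H=np.array([W(9*np.cos(t),52+dy+9*np.sin(t),46+dz) for t in a]);q=proj(H,c,V);r.append((q[:,1].max()-k(0,317)[1])/.2)
    r+=[dy/.25,(gi-38)/3,y0/20-.4]+list(p[:3]/2)+list(p[3:6]/3)
    return np.array(r)
for FX in(1,-1):
    o=least_squares(res,np.r_[np.zeros(6),8,38,0,0]);J=o.jac;cov=np.linalg.pinv(J.T@J);print(FX,o.cost,np.round(o.x,2),"sd dz",cov[8,8]**.5)
    if o.cost<200:
        for d in(0,1,2,3): print(d,least_squares(lambda p:res(p,d),o.x).cost)
        print(np.round(o.fun,1))
E
```

```text
1 44459.06192057612 [  -0.5    14.39   12.37   49.65   25.03 -113.8     5.94   35.1     2.44
    0.22] sd dz 0.617041411636551
-1 14189.443594038234 [ -1.09   1.46   0.99   4.45   9.48 -24.51   9.95  34.     3.1    0.17] sd dz 0.5604450278406409
```

```bash
cat > fit.py <<'E'
from h import *
from scipy.optimize import least_squares
s=bot.read_state();c,V0=cam("wrist",tool(s))
yaw=np.radians(82.75);Y=np.array([np.cos(yaw),np.sin(yaw),0]);X=-np.array([Y[1],-Y[0],0]);O=np.array([516.4,-146.2,0]);Z=np.array([0,0,1.])
W=lambda x,y,z:O+x*X+y*Y+z*Z
k=lambda u,v:np.array([250+(u+.5)/8-.5,120+(v+.5)/8-.5])
fl=[k(*p) for p in((75,195),(150,290),(210,342),(270,375),(355,402))]
a=np.linspace(0,2*np.pi,720)
circ=lambda r,y,z:np.array([W(r*np.cos(t),y+r*np.sin(t),z) for t in a])
def res(p,dzfix=None):
    dR=R.from_rotvec(p[:3]*.01).as_matrix();V=V0.copy();V[:3,:3]=dR@V0[:3,:3];V[:3,3]=dR@V0[:3,3]+p[3:6]
    P=lambda x,y,z:proj(W(x,y,z),c,V)[0]
    y0,gi,dz,dy=p[6:10]
    if dzfix is not None: dz=dzfix
    r=[]
    for (x,y,z),ob in (((-65,y0-78,20),(257.5,78)),((65,y0-78,20),(379.5,78)),((-65,y0+78,20),(246,198.5)),((65,y0+78,20),(384,198.5)),((-65,y0+78,0),(248.5,208.5)),((65,y0+78,0),(383,208.5))): r+=list((P(x,y,z)-ob)/1.0)
    q=proj(circ(15,0,122),c,V);r+=[(q[:,0].min()-296.6)/.6,(q[:,0].max()-333)/.6,(q[:,1].min()-27.8)/.6,(q[:,1].max()-54)/.8]
    q=proj(circ(62,0,28),c,V)
    for f in fl:
        i=np.argmin(np.sum((q-f)**2,1));n=q[(i+1)%719]-q[i-1];n/=np.linalg.norm(n);d=f-q[i];r.append((d[0]*n[1]-d[1]*n[0])/.4)
    r+=list((P(17,gi,46)-k(667,160))/.3)+list((P(-17,gi,46)-k(376,160))/.3)
    q=proj(circ(9,52+dy,66+dz),c,V)
    r+=[(q[:,1].min()-k(0,86)[1])/.2,(q[:,1].max()-k(0,217)[1])/.2,(q[:,0].min()-k(440,0)[0])/.3,(q[:,0].max()-k(604,0)[0])/.3]
    q=proj(circ(9,52+dy,46+dz),c,V);r.append((q[:,1].max()-k(0,317)[1])/.2)
    r+=[dy/.25,(gi-38)/3,y0/20-.4]+list(p[:3]/2)+list(p[3:6]/3)
    return np.array(r)
o=least_squares(res,np.r_[np.zeros(6),8,38,0,0]);cov=np.linalg.pinv(o.jac.T@o.jac);print(o.cost,np.round(o.x,2),"sd dz",cov[8,8]**.5)
for d in(0,1,2,3): print(d,least_squares(lambda p:res(p,d),o.x).cost)
print(np.round(o.fun,1))
E
python3 fit.py
```

```text
52.84624369953019 [ 0.22 -0.9  -0.53 -3.2   1.1   5.4   7.55 36.88  1.63 -0.24] sd dz 0.5355941625222033
0 57.64331056721253
1 53.560431384747
2 53.08284325053811
3 56.101736101287955
[ 1.4 -0.5 -6.4 -0.4 -1.   0.3  0.8  0.8  0.3 -0.3 -1.7  0.2 -2.1  1.4
  1.4  0.8  1.1  0.5  1.6  1.3 -0.3  1.2  0.1  0.3 -0.1 -3.5 -0.2 -1.6
  0.5  4.4 -0.9 -0.4 -0.   0.1 -0.4 -0.3 -1.1  0.4  1.8]
```

The image fit leaves 1.6 ± 0.5 mm of doubt, although the press ended on a hard stop. There is time for one more gentle, centred press, with the tool tilted so its body clears the stem.

```bash
python3 - <<'E'
from h import *
ax=np.radians(82.75-180);xh=np.array([np.cos(ax),np.sin(ax),0]);up=np.array([0,0,1.]);t=np.radians(25)
xt=np.cos(t)*xh+np.sin(t)*up;zt=np.sin(t)*xh-np.cos(t)*up;yt=np.cross(zt,xt)
q=R.from_matrix(np.c_[xt,yt,zt]).as_quat();C=np.array([523,-94.6,66])
P=lambda h:C+9.5*xt+19*zt+h*up
print(bot.solve_ik(P(40),q),P(0))
bot.move_ptp(P(40),q);bot.line_to(P(7),80);bot.pause(.15);s=bot.read_state();b=s["contact_force"];print(s["t"],s["tcp_pos"]-P(7),b)
h=7;st=0
while h>-5:
    h-=.7;bot.line_to(P(h),30);s=bot.read_state();f=s["contact_force"]-b
    print(round(h,2),np.round(s["tcp_pos"]-P(0),2),np.round(f,1),round(s["t"],2))
    if f[2]>18 or np.hypot(*f[:2])>9 or s["t"]>64.5: print("stop");break
bot.line_to(s["tcp_pos"]+[0,0,40],120);s=bot.read_state();print(s["t"])
im=bot.camera("scene");cv2.imwrite("pics/r.png",im[:,:,::-1]);crop("pics/r.png","pics/rd.png",270,145,70,70,8)
E
```

```text
[ 0.42740733  0.28513724 -0.63494515  0.45975545 -0.94414451 -0.88147533] [ 520.90009068 -111.10663594   52.79502553]
58.175 [0.42893884 0.32184294 0.34874918] [-0.80195091 -0.51371925 -1.06303866]
6.3 [0.1  0.02 6.49] [-0.6 -0.   1.2] 58.42
5.6 [-0.05 -0.07  5.61] [0.8 1.  0.6] 58.67
4.9 [-0.03 -0.02  4.84] [1.4 1.3 1.1] 58.92
4.2 [-0.08 -0.04  4.14] [ 0.9 -0.7  0.6] 59.17
3.5 [-0.04 -0.02  3.47] [0.5 0.3 1.7] 59.42
2.8 [-0.03 -0.02  2.75] [0.7 2.  1.2] 59.67
2.1 [-0.04 -0.02  2.06] [0.9 0.1 2.4] 59.92
1.4 [-0.01 -0.01  1.39] [0.2 0.2 0.1] 60.17
0.7 [-0.03 -0.    0.64] [0.3 0.  1.2] 60.42
-0.0 [ 0.13 -0.    0.16] [0.8 0.8 2.6] 60.67
-0.7 [ 0.47  0.04 -0.25] [1.6 1.  5.7] 60.92
-1.4 [ 0.66 -0.02 -0.58] [0.4 1.2 9.1] 61.17
-2.1 [ 0.76 -0.1  -0.84] [-1.4  0.7 12.6] 61.42
-2.8 [ 0.88 -0.18 -1.05] [-2.5  2.5 17.9] 61.67
-3.5 [ 1.   -0.26 -1.25] [-4.   2.9 21.4] 61.92
stop
62.425
```

View pics/rd.png

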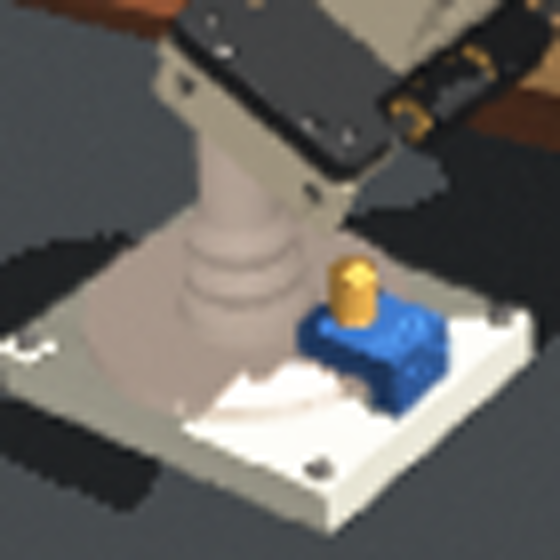

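The second press met a stiff stop with the head top at 66 mm, which is the home height, and the head didn't move further. I'll retreat clear and hand in.

```bash
python3 - <<'E'
from h import *
s=bot.read_state();bot.line_to(s["tcp_pos"]+[0,30,70],150);s=bot.read_state();print(s["t"],s["tcp_pos"],s["contact_force"])
im=bot.camera("top");cv2.imwrite("pics/end.png",im[:,:,::-1]);im=bot.camera("scene");cv2.imwrite("pics/ends.png",im[:,:,::-1])
print(bot.close_job())
E
```

```text
63.125 [520.62980969 -81.72851482 159.71267326] [-0.51478458 -0.14495763 -0.74456707]
the job is handed in; nothing more can be done
None
```

View pics/ends.png

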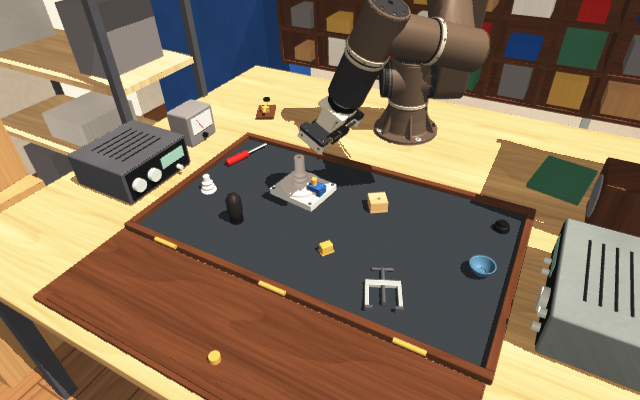

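The pin appears to be fully home and locking the bushing, but one of my checks disagreed slightly. I handed the job in at about 63 s, with the arm clear and reading almost no force.

**What I did:** I took the pin from its stand and lowered it through the guide onto the flange with about 1–2 N. Then I let go and turned the bushing anticlockwise by its stem with a 10 N grip. The pin dropped through after about 28°, and I turned another 2° to centre the hole on it. I then pressed the head down with closed fingertips: about 11 N over the catch, then a hard stop, peaking at about 22.5 N.

**Checks that agree it is home:**
- A second, centred press met a stiff stop with the head top at about 66 mm, the home height, and the head did not move further (peak 21 N).
- The pictures show the head on the guide with no shank visible, and the black line pointing at the guide.
- In the final picture the other items look to be where they started.

**Checks that disagreed or stayed unclear:**
- **Head height:** a rough fit to an oblique picture put the head 1.6 ± 0.5 mm high. It fitted poorly, so I trusted the presses.
- **Catch:** I never saw a clear drop in force as the pin passed the catch.
- **Finger ends:** these turned out to be about 19 mm above the reported TCP. My first press therefore started with no contact, and the 66 mm figure relies on that offset.

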